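Pin the sprung gate open, eject the relief tile and set it on the plaster bat

TASK

The terracotta relief tile in the plywood jig is ready for drying. Take the yellow-headed pin from its stand, use it to swing the jig's sprung gate open by its blue tail and stand the pin fully down in the jig's hole so that it holds the gate open by itself; then slide the red ejector knob all the way to its end and let it spring back home. Lift the tile that has come out, lower it gently onto the middle of the round plaster bat, relief side up, and leave it there with the gate still pinned open, without knocking into the jar, cup, bowl or can standing around.

Things in the scene. Friction and masses are not known exactly. Their poses are not given: they have to be found in the camera images.
- jig: Fixed plywood slab 230 (x) by 290 (y) by 30 mm, origin at the centre of its underside; yaw within 0.25 rad. In its frame an aluminium channel (50 mm inside, walls 12 mm thick, tops 52 mm up) runs along y at x = +65 mm, from its closed end at y = +118 mm to its open mouth at y = -16 mm. Beyond the mouth the slab's bare top (30 mm up) receives the ejected tile.
- pivot (a point): Vertical axis of the sprung gate, on the jig's top face (30 mm up), at (-20, -27) mm in the jig's frame; axes as the jig's. The gate is a two-armed bracket of 14 mm square bar, 40 to 54 mm above the bench: shut, its steel arm (112 mm from the pivot) lies along the jig's +x across the channel mouth, and its blue tail (95 mm) points to -x, -y.
- gate (a joint): Angle q of the gate: 0 = shut, as at the start, up to 1.75 rad = wide open, turning clockwise seen from above; both arms turn together. In the jig's frame (counted counter-clockwise from its +x) the tail points at 236 degrees minus q, the steel arm at 0 minus q. A spring shuts it: 0.14 N m shut, 0.32 N m at 1.5 rad. With the pin in its hole the gate rests at about 1.5 rad.
- tail (a point): On the blue tail's centre line, 65 mm from the pivot, 47 mm above the bench (mid-height of the bar); moves with the gate. Push the tail on the side that faces the steel arm: hold the pin upright, foot just above the slab, shank beside the tail and 66 mm from the pivot, and carry it clockwise round the pivot to the hole, then lower it; the tail then rests on the shank.
- pin_hole (a point): Centre of the mouth of the blind pin hole in the jig's top face, 30 mm above the bench, at (-83, -6) mm in the jig's frame, 66 mm from the pivot; 15 mm diameter, 26 mm deep, 3 mm chamfer. Axes as the jig's.
- ejector (a joint): Travel of the ejector slide in the channel: 0 = home (as at the start), 0.09 m = its end stop, moving along the jig's -y towards the mouth. A spring drives it home: 3 N at home, 8.4 N at the end. It pushes the tile ahead of it, 87 mm at full travel, out of the mouth.
- knob (a point): Middle of the ejector's upright red knob, 22 mm diameter, 32 mm tall, its middle 77 mm and its top 93 mm above the bench; moves with the ejector.
- pin: Loose locking pin, standing upright: steel shank 12 mm diameter, 80 mm long with a tapered foot (last 5 mm), and a yellow cylindrical head 22 mm diameter, 28 mm tall on top (from 80 to 108 mm above the foot). Origin at the foot, z up. About 90 g.
- pin_head (a point): Middle of the pin's yellow head, 94 mm above the foot.
- stand: Fixed dark wooden block 70 by 70 by 40 mm, origin at the centre of its underside; the pin stands in its 15 mm hole, 28 mm deep (foot 12 mm above the bench). Stand and bat swap sides of the jig between runs.
- tile: Loose terracotta relief tile 46 (x) by 70 (y) by 30 mm, origin at the centre of its underside, ribbed relief on its top (+z). Starts in the channel (underside 30 mm above the bench), its long side along the jig's y, walled in on both sides; ejected, it lies in front of the mouth and can be gripped across its 46 mm width. About 0.19 kg.
- bat: Fixed round plaster bat (drying disc), 140 mm diameter, 18 mm thick, origin at the centre of its underside.
- jar: Bystander: blue glaze jar with wooden lid, 60 mm diameter, 85 mm tall, origin under its centre.
- cup: Bystander: white cup, 72 mm diameter, 80 mm tall, origin under its centre.
- bowl: Bystander: terracotta bowl, 110 mm diameter, 45 mm tall, origin under its centre.
- can: Bystander: can with paper label, 66 mm diameter, 100 mm tall, origin under its centre.

How it is judged:
By the outcome, as a careful person would: the job done as asked, in the order asked, and still so for the second after the job is handed in, with the robot touching nothing.
It also fails if it takes over 64 s, if anything falls off the work surface, if the arm or the gripper's body presses on something with over 40 N, if the wrist force passes 120 N, or if a joint passes its speed limit or range.

ROBOT

A 7-joint arm with a two-finger parallel gripper is mounted at the origin on the work surface. World frame = base frame: x ahead of the robot, y to its left, z up, the work surface at z = 0. Lengths are in m, angles in rad, forces in N, time in s.
With the tool pointing down it reaches from about 0.425 to 0.925 m from the base axis. Payload 6.8 kg.
Tool frame: the origin (TCP) lies on the front face of the gripper's body, between the roots of the fingers; the fingertips stand 73 mm ahead of it and the grasp point (between the pads) lies 54 mm ahead of it (tcp_to_tips is the distance from the TCP to the fingertips, in m); z points along the fingers, x is the direction in which the jaws open and shut, and the axes are right-handed (so a half turn about z gives the same grasp; the last joint's range is limited). The gripper opens to 85 mm and grips with 20 to 120 N. Pads are 22 mm wide; open, the fingers measure 114 mm over their backs; the gripper's body (76 mm by 85 mm) begins 54 mm behind the grasp point. The pads swing forward as they close: fully open they stand 13 mm farther back than shut.
Start: joints at [1.035, 0.477, 0.022, 1.555, -0.011, 1.109, -0.083], TCP at [0.28, -0.614, 0.304] pointing down, gripper open.
Joint ranges: [-2.96, 2.96], [-0.34, 2.1], [-1.41, 1.46], [0.24, 2.44], [-1.37, 4.51], [0.17, 1.92], [-2.96, 2.96]. Speed limits (rad/s): [2.39, 2.39, 3.14, 3.14, 3.14, 3.14, 3.14].

INTERFACE

Orientations are given as a unit quaternion [w, x, y, z].
In Python, from station import get_obs, read_camera, hand_in, look_for, silhouettes, tcp_to_tips gives the robot as it stands. The module is installed in compiled form; this text tells all that it offers.
- The arm moves only by the tool apply_moves, never from a script. Its argument "moves" is a list of rows, each a list of 3 entries, a list of its own where there are three numbers: the shift along the tool's x, y, z in units of 25 mm (1.0 is 25 mm), then the turn, a rotation vector about the tool's x, y, z in units of 10 degrees (1.0 is 10 degrees), then the gripper's target within -1 to 1 (fully open at 1, half-way at 0, shut at -1). In form: [[[dx, dy, dz], [rx, ry, rz], jaw], ...]. A call has 1 to 20 rows; each row is the pose to reach, as a shift and turn from the pose commanded when the call began, along the tool's axes at that moment; what a row does not reach only later rows make up. A row lasts 1/8 s, in which the tool goes at most 62.5 mm and 10.7 degrees, less where a joint would pass 70% of its speed; a pose out of reach is approached as far as the arm can. A call with a gripper value outside its range is refused whole. The fingers move at their own pace and stop on an object; "force" is the grip in N (left out, the last holds). Time passes only in rows, so rows that repeat a pose let the fingers close. It gives the time, the measured TCP pose, the force and the opening at its end, in the units of the state.
- get_obs(): the state, without advancing time (a new reading comes with each control period).
- read_camera(name): name is "scene" or "top" or "wrist"; returns a dict with "color" (400x640x3 uint8, red, green, blue), "mtx" (3x3 intrinsics, pixels), "eye" and "rotation" of the camera in the world; the wrist camera has in their place "hand_eye" (4x4, takes a point from camera to tool coordinates, whose origin is the TCP and whose axes are the tool frame's). Camera axes: x right, y up, looking along -z (the intrinsics and any distortion apply to the point x, -y, -z); pixel columns grow to the right and rows downward; lengths in m; the calibration is good to about 2 mm. A picture is of the moment at which its call begins: read the wrist's pose just before it. There is no depth.
- hand_in(): hands the job in, once; it reports no verdict.
Trained networks look in the newest picture that a camera, given by its name, has taken for a name from the list of things; names that differ only in an ending like _2 or _b are one class to them, and where a whole thing is asked for, a point or a joint stands for the part that bears it (a point fixed in the world has none). Each returns a list of dicts, best first, with "conf" (0 to 1); they miss things now and then, are a little off and sometimes report something else, mostly with a low value. They report only what shows in the picture. A call takes as long as a camera call.
- look_for(camera, query): "pixel" ([row, column] in pixels, amid what is visible of it).
- silhouettes(camera, query): "mask" (400x640 bool, what is visible of it) and "pixel" ([row, column] in pixels, amid what is visible of it).
The state is a dict: "t": time; "q": joint angles; "joint_vel": joint speeds; "joint_torque": joint torques, N m; "eef_pos": TCP position; "tool_rot": TCP orientation; "contact_force": force on the tool from outside, world axes, zero at the start; "torque": the same for the moment, N m; "gripper_width": opening from 0.0 (shut) to 1.0 (fully open).
Only numpy, scipy, OpenCV 4.12 (cv2) and the standard library are available. Lean on these libraries where they do the work, as an engineer would, in place of code of your own. Each camera call takes 0.05 s, during which the arm holds its last target.

## Working session

There is one attempt and no reset: what is moved stays moved. The work goes in short steps, Python scripts to look and compute and a tool call to move; the robot and the scene stay as the last step left them, time stands still between calls to the robot, and variables do not carry over. Pictures are saved under pics/ and viewed, and the job is handed in when it is done.

Besides the shell and the picture viewer there is one more tool, called after "Request:" as name([rows], argument=value, ...), one row to a line, values as JSON. apply_moves: Moves the arm, as the interface text tells. Its arguments: {"type":"object","properties":{"moves":{"type":"array"},"force":{"type":"number"}},"required":["moves"]}

```bash
mkdir -p pics; cat > h.py <<'E'
import numpy as np, cv2
from station import *
def snap(cam,name):
    o=get_obs(); c=read_camera(cam)
    cv2.imwrite(f'pics/{name}.png',c['color'][:,:,::-1]); return o,c
E
python3 - <<'E'
from h import *
o=get_obs(); print(o['eef_pos'],o['tool_rot'],o['gripper_width'],o['t'],tcp_to_tips)
for n in ['scene','top']:
    o,c=snap(n,n+'0'); print(n,c['mtx'],c['eye'],c['rotation'],[k for k in c])
    for t in ['jig','pin','pin_head','stand','tile','bat','jar','cup','bowl','can','knob','tail','gate']:
        print(t,[(np.round(d['pixel']).tolist(),round(d['conf'],2)) for d in look_for(n,t)][:3])
E
```

```text
[ 0.27986239 -0.61373493  0.30290488] [-4.43516805e-04  8.41107342e-01 -5.40867429e-01 -8.16817952e-04] 1.0003788865058765 0.0 0.0726
scene [[507.57351057   0.         319.00500772]
 [  0.         507.57351057 203.2274406 ]
 [  0.           0.           1.        ]] [0.96521107 0.77199801 0.7951177 ] [0.19606068 0.09558171 0.40803095 0.8865298 ] ['color', 'mtx', 'eye', 'rotation']
jig [([232.0, 359.0], 0.7), ([308.0, 446.0], 0.7)]
pin [([284.0, 455.0], 0.66)]
pin_head [([285.0, 454.0], 0.77)]
stand [([309.0, 445.0], 0.65)]
tile [([227.0, 328.0], 0.68)]
bat [([144.0, 317.0], 0.74)]
jar [([187.0, 260.0], 0.57)]
cup [([152.0, 234.0], 0.84), ([236.0, 357.0], 0.56), ([188.0, 260.0], 0.4)]
bowl [([361.0, 357.0], 0.62)]
can [([308.0, 310.0], 0.69)]
knob [([249.0, 340.0], 0.74)]
tail [([208.0, 357.0], 0.65)]
gate [([211.0, 352.0], 0.61)]
top [[519.93685965   0.         327.13610016]
 [  0.         519.93685965 203.04243739]
 [  0.           0.           1.        ]] [0.32227017 0.0341433  1.41585967] [ 0.71492124  0.07263114 -0.07322149 -0.6915569 ] ['color', 'mtx', 'eye', 'rotation']
jig [([234.0, 318.0], 0.68)]
pin [([265.0, 451.0], 0.64), ([246.0, 208.0], 0.49)]
pin_head [([248.0, 208.0], 0.39)]
stand [([250.0, 218.0], 0.9), ([203.0, 293.0], 0.65)]
tile [([205.0, 316.0], 0.6)]
bat [([264.0, 452.0], 0.71), ([181.0, 389.0], 0.38)]
jar [([178.0, 393.0], 0.86)]
cup [([172.0, 452.0], 0.83), ([161.0, 255.0], 0.57)]
bowl [([169.0, 204.0], 0.93)]
can [([161.0, 253.0], 0.68)]
knob [([198.0, 298.0], 0.65)]
tail [([241.0, 330.0], 0.92)]
gate [([234.0, 333.0], 0.76)]
```

View pics/top0.png

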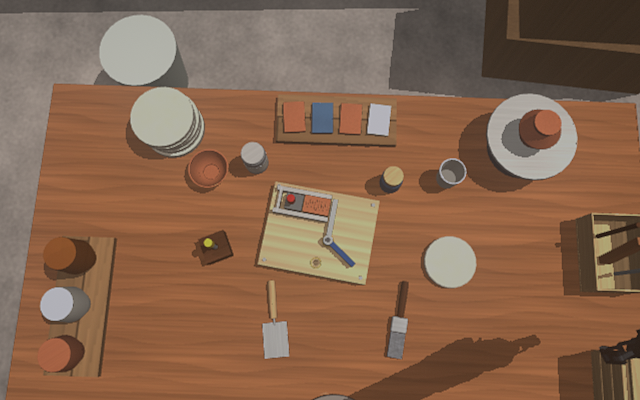

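View pics/scene0.png

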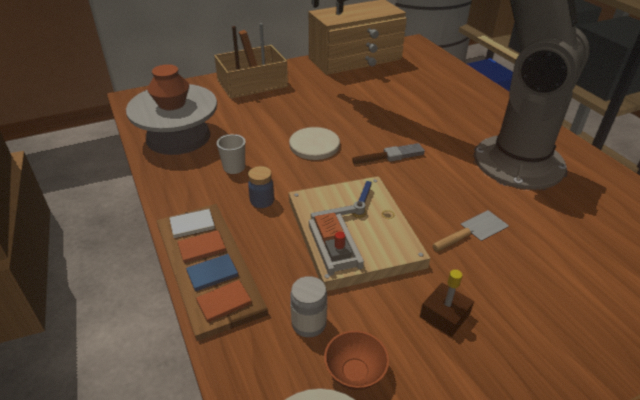

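```bash
cat >> h.py <<'E'
from scipy.spatial.transform import Rotation as R
from scipy.optimize import least_squares
def campose(c,o=None):
    if 'eye' in c:
        q=c['rotation']; M=R.from_quat([q[1],q[2],q[3],q[0]]).as_matrix(); return np.array(c['eye']),M
    q=o['tool_rot']; T=R.from_quat([q[1],q[2],q[3],q[0]]).as_matrix(); H=np.array(c['hand_eye'])
    return np.array(o['eef_pos'])+T@H[:3,3], T@H[:3,:3]
def proj(P,c,o=None):
    e,M=campose(c,o); p=(np.atleast_2d(P)-e)@M
    K=c['mtx']; return np.c_[K[1,2]+K[1,1]*(-p[:,1])/(-p[:,2]), K[0,2]+K[0,0]*p[:,0]/(-p[:,2])]  # row,col
def unproj(rc,z,c,o=None):
    e,M=campose(c,o);K=c['mtx'];rc=np.atleast_2d(rc)
    d=np.c_[(rc[:,1]-K[0,2])/K[0,0],-(rc[:,0]-K[1,2])/K[1,1],-np.ones(len(rc))]@M.T
    s=(z-e[2])/d[:,2]; return e+d*s[:,None]
def crop(c,name,r0,r1,c0,c1,f):
    cv2.imwrite(f'pics/{name}.png',cv2.resize(c['color'][r0:r1,c0:c1,::-1],None,fx=f,fy=f,interpolation=cv2.INTER_CUBIC))
E
python3 - <<'E'
from h import *
c=read_camera('top'); print([k for k in c], c['rotation'].shape if hasattr(c['rotation'],'shape') else 0)
crop(c,'t1',170,300,240,400,5)
for t,z in [('jar',.085),('cup',.08),('bowl',.045),('can',.1),('bat',.018),('pin_head',.106),('stand',.04),('knob',.09),('tail',.054),('tile',.06)]:
    s=silhouettes('top',t)
    for d in s[:1]:
        print(t,round(d['conf'],2),np.round(d['pixel'],1),np.round(unproj(d['pixel'],z,c)[0],3),d['mask'].sum())
E
```

```text
['color', 'mtx', 'eye', 'rotation'] (4,)
jar 0.67 [180.9 392.3] [ 0.667 -0.132  0.085] 514
cup 0.78 [168.1 451.5] [ 0.709 -0.291  0.08 ] 614
bowl 0.87 [169.1 206.4] [0.693 0.37  0.045] 1222
can 0.67 [158.  254.5] [0.713 0.233 0.1  ] 669
bat 0.76 [265.2 448.4] [ 0.456 -0.293  0.018] 2134
pin_head 0.54 [203.1 295.3] [0.594 0.119 0.106] 299
stand 0.58 [236.8 316.1] [0.518 0.064 0.04 ] 8442
knob 0.63 [200.2 296.5] [0.605 0.118 0.09 ] 324
tail 0.78 [243.8 331.7] [0.499 0.022 0.054] 466
tile 0.95 [207.9 313.3] [0.592 0.074 0.06 ] 457
```

View pics/t1.png

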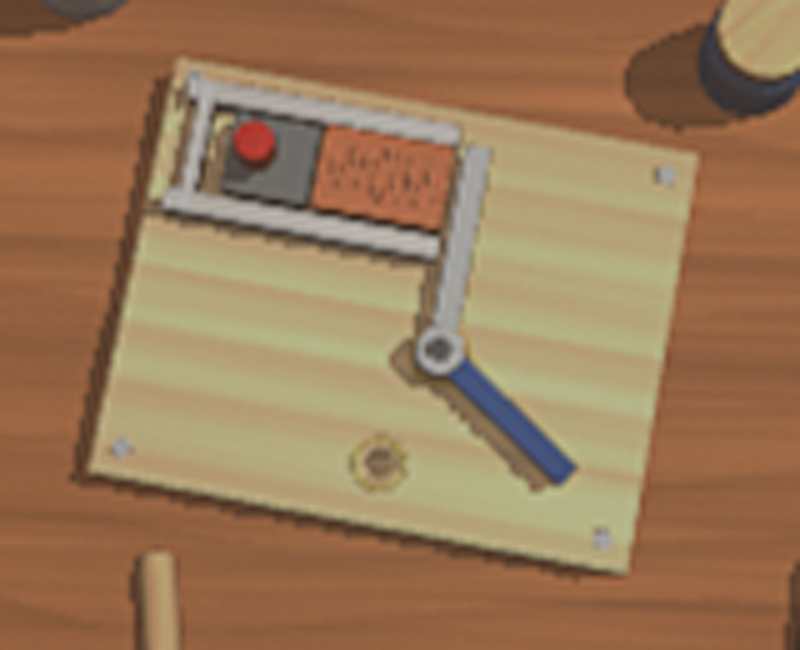

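```bash
python3 - <<'E'
from h import *
c=read_camera('top')
uv=np.array([[180,58],[698,153],[630,572],[88,472],[379,463],[438,348]])
rc=np.c_[(uv[:,1]+.5)/5-.5+170,(uv[:,0]+.5)/5-.5+240]
L=np.array([[.115,.145,.03],[.115,-.145,.03],[-.115,-.145,.03],[-.115,.145,.03],[-.083,-.006,.03],[-.020,-.027,.056]])
def T(p,L): 
    C,S=np.cos(p[2]),np.sin(p[2]); return np.c_[p[0]+C*L[:,0]-S*L[:,1],p[1]+S*L[:,0]+C*L[:,1],L[:,2]]
r=least_squares(lambda p:(proj(T(p,L),c)-rc).ravel(),[.5,.05,0])
print(r.x,r.fun.round(2)); 
K=np.array([[.065,.09,.093]]);print(T(r.x,L[4:]),T(r.x,K))
crop(c,'t2',220,280,180,260,10)
E
```

```text
[ 0.53363578  0.05665539 -0.15141396] [ 0.01 -0.51  0.01  0.05 -0.02 -0.54 -0.25  0.28  0.14  0.17  0.12  0.52]
[[0.45068039 0.06324343 0.03      ]
 [0.50979203 0.03298102 0.056     ]] [[0.61146735 0.13582134 0.093     ]]
```

View pics/t2.png

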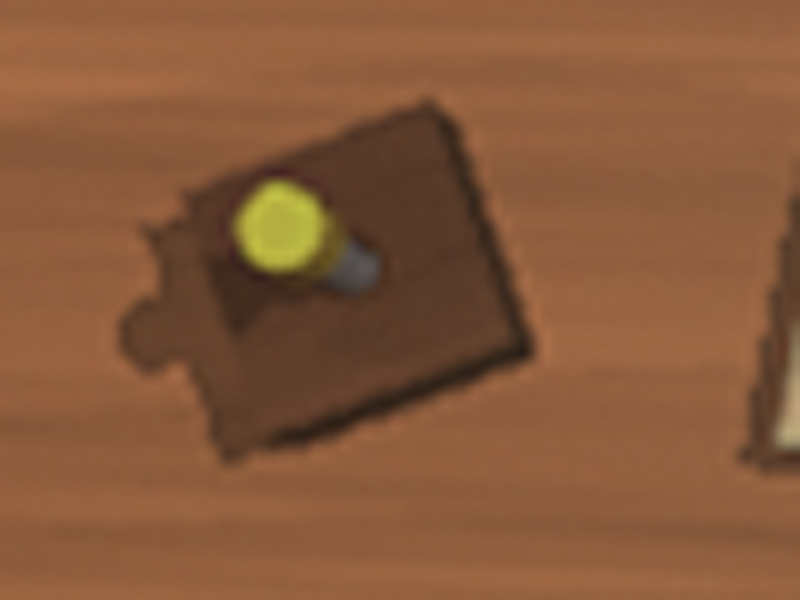

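```bash
cat >> h.py <<'E'
def Tq(q): return R.from_quat([q[1],q[2],q[3],q[0]])
def down(yaw): # tool x at world angle yaw(deg), z down
    a=np.radians(yaw); x=np.array([np.cos(a),np.sin(a),0]); z=np.array([0,0,-1.]); return R.from_matrix(np.c_[x,np.cross(z,x),z])
def rel(pos,yaw,base=None,byaw=None):
    o=get_obs()
    p0=np.array(o['eef_pos']) if base is None else np.array(base); r0=Tq(o['tool_rot']) if byaw is None else down(byaw)
    d=r0.inv().apply(np.array(pos)-p0)/.025; w=np.degrees((r0.inv()*down(yaw)).as_rotvec())/10
    print('shift',d.round(3),'turn',w.round(3),'rows',round(max(np.linalg.norm(d)/2.5,np.linalg.norm(w)/1.07),1)); return d,w
E
python3 - <<'E'
from h import *
o,c=snap('top','x'); print(unproj([(227+.5)/10-.5+220,(280+.5)/10-.5+180],.12,c))
# shank meets stand top ~ crop (365,270)
print(unproj([(268+.5)/10-.5+220,(362+.5)/10-.5+180],.045,c))
o,c=snap('wrist','w0'); print(c['hand_eye'],c['mtx'], c.keys())
rel([.45,.10,.30],-14)
E
```

```text
[[0.48354268 0.33359667 0.12      ]]
[[0.48271315 0.32839852 0.045     ]]
[[ 9.99999882e-01  4.11932032e-04 -2.58316451e-04  2.92337418e-04]
 [ 3.28003180e-04 -9.63693637e-01 -2.67010236e-01 -6.81924278e-02]
 [-3.58927989e-04  2.67010120e-01 -9.63693658e-01 -7.05006007e-02]
 [ 0.00000000e+00  0.00000000e+00  0.00000000e+00  1.00000000e+00]] [[290.6417097    0.         322.02292171]
 [  0.         290.6417097  200.94812492]
 [  0.           0.           1.        ]] dict_keys(['color', 'mtx', 'hand_eye'])
shift [-23.172 -18.037   0.157] turn [-0.    -0.    -5.149] rows 11.7
```

View pics/w0.png

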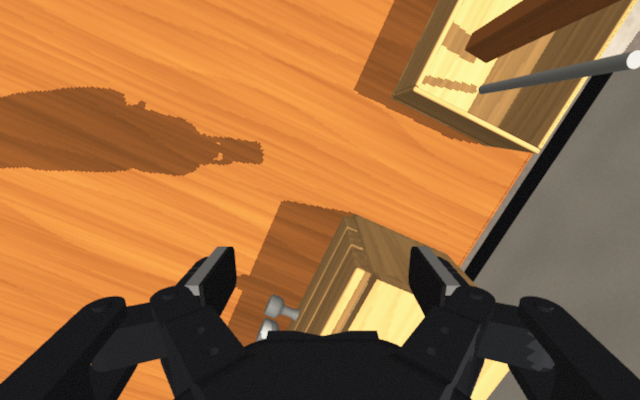

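Request:
apply_moves([
  [[-23.2, -18.0, 0.2], [0, 0, -5.15], 1],
  [[-23.2, -18.0, 0.2], [0, 0, -5.15], 1],
  [[-23.2, -18.0, 0.2], [0, 0, -5.15], 1],
  [[-23.2, -18.0, 0.2], [0, 0, -5.15], 1],
  [[-23.2, -18.0, 0.2], [0, 0, -5.15], 1],
  [[-23.2, -18.0, 0.2], [0, 0, -5.15], 1],
  [[-23.2, -18.0, 0.2], [0, 0, -5.15], 1],
  [[-23.2, -18.0, 0.2], [0, 0, -5.15], 1],
  [[-23.2, -18.0, 0.2], [0, 0, -5.15], 1],
  [[-23.2, -18.0, 0.2], [0, 0, -5.15], 1],
  [[-23.2, -18.0, 0.2], [0, 0, -5.15], 1],
  [[-23.2, -18.0, 0.2], [0, 0, -5.15], 1],
  [[-23.2, -18.0, 0.2], [0, 0, -5.15], 1],
  [[-23.2, -18.0, 0.2], [0, 0, -5.15], 1],
  [[-23.2, -18.0, 0.2], [0, 0, -5.15], 1],
], force=60)

```text
t: 3.98
eef_pos: [0.4488, 0.0986, 0.2988]
tool_rot: [0.0, 0.992, -0.123, -0.0]
contact_force: [0.2, -0.4, 0.3]
gripper_width: 1.0
```

```bash
python3 - <<'E'
from h import *
o,c=snap('wrist','w1'); print(o['eef_pos'],o['tool_rot'],o['q'],o['t'])
J=np.array([.5336,.0567,-.1514])
print(proj([[.4507,.0632,.03],[.5098,.0330,.056],[.483,.330,.12]],c,o))
E
```

```text
[0.44876725 0.09862252 0.2987896 ] [ 4.63193051e-04  9.92399647e-01 -1.23055764e-01 -7.62059451e-05] [ 0.25154804  0.18419082 -0.66568604  2.01978589  0.137377    0.98130187
 -0.72938068] 3.975
[[ 206.66227544  330.07738826]
 [ 225.57180095  387.05161587]
 [-134.02649725  286.28766715]]
```

View pics/w1.png

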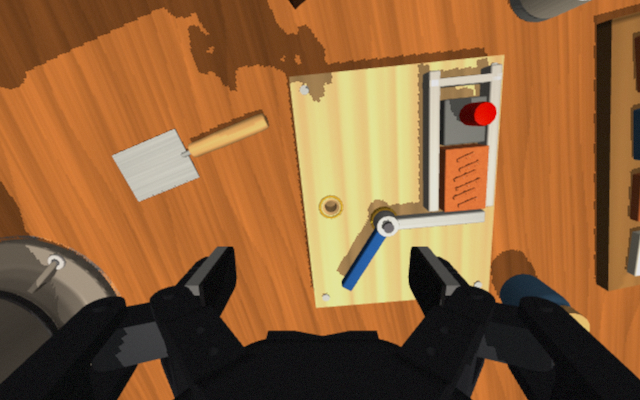

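```bash
python3 - <<'E'
from h import *
o,c=snap('wrist','w1b')
crop(c,'w1c',45,315,280,520,3)
rel([.465,.29,.26],-14)
E
```

```text
shift [-1.239 -7.571  1.551] turn [ 0.004 -0.001 -0.013] rows 3.1
```

View pics/w1c.png

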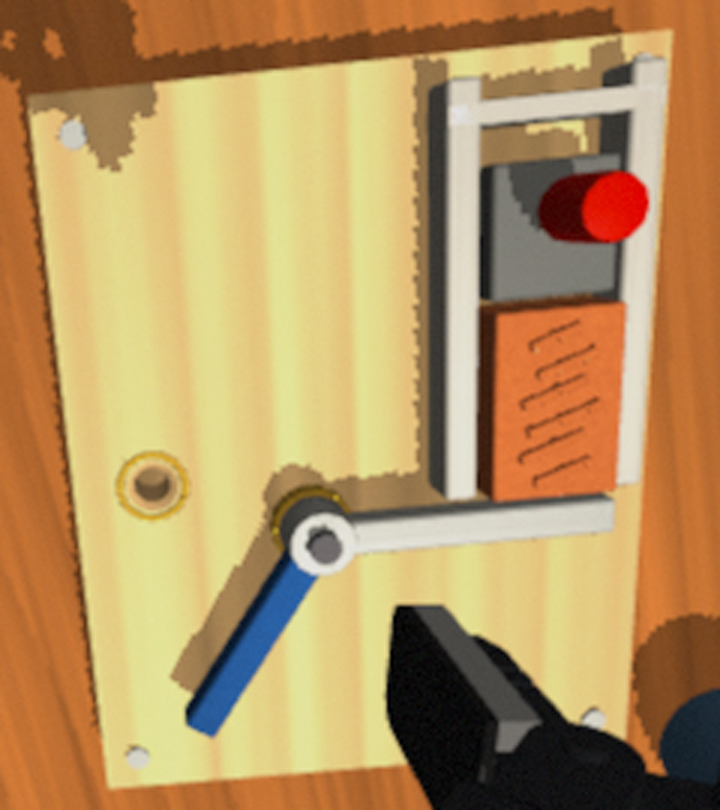

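```bash
python3 - <<'E'
from h import *
o,c=snap('wrist','w1b')
uv=np.array([[673,30],[28,95],[108,788],[153,485],[323,545]])
rc=np.c_[(uv[:,1]+.5)/3-.5+45,(uv[:,0]+.5)/3-.5+280]
L=np.array([[.115,.145,.03],[-.115,.145,.03],[-.115,-.145,.03],[-.083,-.006,.03],[-.020,-.027,.058]])
def T(p,L): 
    C,S=np.cos(p[2]),np.sin(p[2]); return np.c_[p[0]+C*L[:,0]-S*L[:,1],p[1]+S*L[:,0]+C*L[:,1],L[:,2]]
r=least_squares(lambda p:(proj(T(p,L),c,o)-rc).ravel(),[.5,.05,0])
print(r.x,r.fun.round(2)); print(T(r.x,L[3:]))
k=unproj([(207+.5)/3-.5+45,(615+.5)/3-.5+280],.093,c,o);print('knob',k)
J=[.5336,.0567,-.1514]
for p in (J,r.x):
    a=p[2];print(np.array([[np.cos(a),np.sin(a)],[-np.sin(a),np.cos(a)]])@(k[0,:2]-p[:2]))
E
```

```text
[ 0.53418613  0.05663131 -0.15395379] [-0.04 -0.16 -0.09  0.1  -0.25 -0.13  0.33 -0.26  0.03  0.41]
[[0.45124773 0.06343003 0.03      ]
 [0.51028233 0.03301758 0.058     ]]
knob [[0.61121874 0.13375189 0.093     ]]
[0.06510971 0.08787712]
[0.06429535 0.08802111]
```

Request:
apply_moves([
  [[-1.24, -7.57, 1.55], [0, 0, 0], 1],
  [[-1.24, -7.57, 1.55], [0, 0, 0], 1],
  [[-1.24, -7.57, 1.55], [0, 0, 0], 1],
  [[-1.24, -7.57, 1.55], [0, 0, 0], 1],
  [[-1.24, -7.57, 1.55], [0, 0, 0], 1],
  [[-1.24, -7.57, 1.55], [0, 0, 0], 1],
])

```text
t: 4.88
eef_pos: [0.4652, 0.2893, 0.2602]
tool_rot: [0.001, 0.992, -0.123, 0.0]
contact_force: [-0.3, 0.6, 0.3]
gripper_width: 0.997
```

```bash
python3 - <<'E'
from h import *
o,c=snap('wrist','w2'); print(o['eef_pos'],o['tool_rot'],o['t'])
print(proj([[.4835,.3336,.12],[.4827,.3284,.04]],c,o))
E
```

```text
[0.46518238 0.28925227 0.26024856] [ 6.55471291e-04  9.92383944e-01 -1.23181146e-01  2.89641354e-04] 4.875
[[149.3991422  330.56383035]
 [146.84258435 328.63496749]]
```

View pics/w2.png

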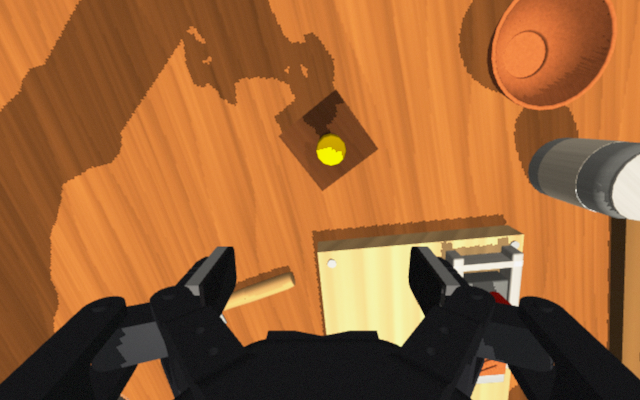

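```bash
python3 - <<'E'
from h import *
o,c=snap('wrist','w2b')
crop(c,'w2c',80,200,260,400,5)
hs=cv2.cvtColor(c['color'],cv2.COLOR_RGB2HSV); m=(hs[...,0]>24)&(hs[...,0]<36)&(hs[...,1]>200)&(hs[...,2]>90)
m[200:]=0; r,cc=np.nonzero(m); print(r.mean(),cc.mean(),r.min(),r.max(),cc.min(),cc.max(),m.sum())
b=m&(hs[...,2]>200); r,cc=np.nonzero(b);print(r.mean(),cc.mean(),r.min(),r.max(),cc.min(),cc.max(),unproj([r.mean(),cc.mean()],.12,c,o))
rel([.4835,.332,.16],-14)
E
```

```text
155.80926430517712 329.1961852861035 136 165 316 342 367
155.75213675213675 329.36467236467234 147 165 317 342 [[0.48167821 0.32941253 0.12      ]]
shift [ 0.291 -1.831  4.016] turn [ 0.004 -0.006 -0.015] rows 1.8
```

View pics/w2c.png

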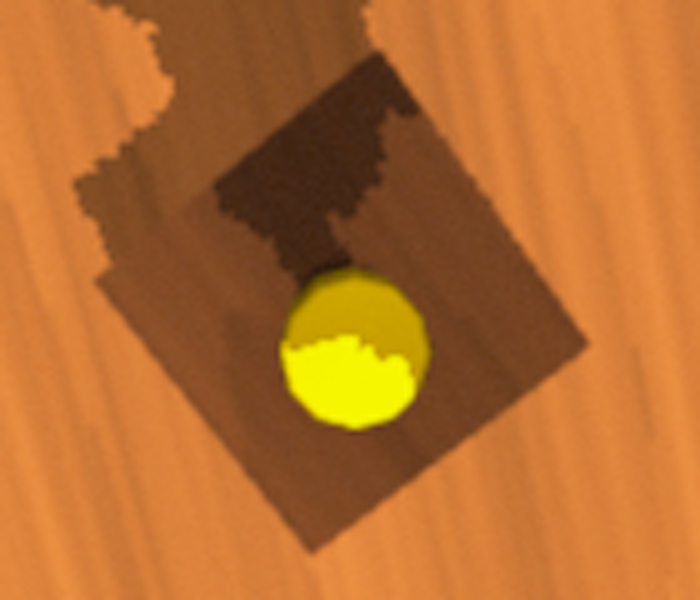

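Request:
apply_moves([
  [[0.29, -1.89, 0.5], [0, 0, 0], 1],
  [[0.29, -1.89, 2.2], [0, 0, 0], 1],
  [[0.29, -1.89, 4.0], [0, 0, 0], 1],
  [[0.29, -1.89, 4.0], [0, 0, 0], 1],
  [[0.29, -1.89, 4.0], [0, 0, 0], 0],
  [[0.29, -1.89, 4.0], [0, 0, 0], -1],
  [[0.29, -1.89, 4.0], [0, 0, 0], -1],
  [[0.29, -1.89, 4.0], [0, 0, 0], -1],
  [[0.29, -1.89, 4.0], [0, 0, 0], -1],
  [[0.29, -1.89, 4.0], [0, 0, 0], -1],
], force=80)

```text
t: 6.22
eef_pos: [0.4835, 0.336, 0.1614]
tool_rot: [-0.001, 0.993, -0.122, 0.001]
contact_force: [-1.1, -0.6, 5.6]
gripper_width: 0.232
```

```bash
python3 - <<'E'
from h import *
o,c=snap('wrist','w3'); print(o['eef_pos'],o['tool_rot'],o['t'],o['gripper_width'])
E
```

```text
[0.48349827 0.33600105 0.1614315 ] [-5.65836165e-04  9.92555332e-01 -1.21790773e-01  7.74398185e-04] 6.225 0.23221962456463452
```

View pics/w3.png

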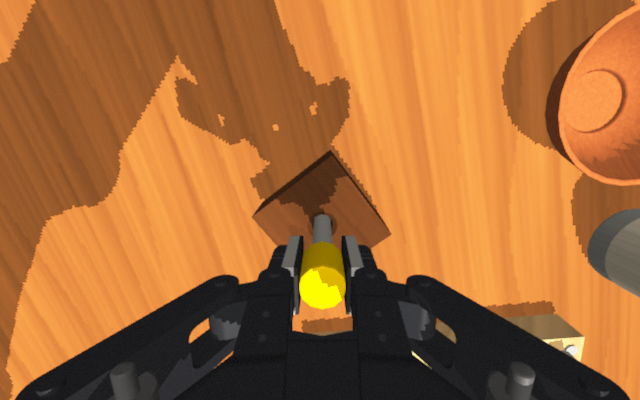

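Request:
apply_moves([
  [[0, 0, -1.0], [0, 0, 0], -1],
  [[0, 0, -2.6], [0, 0, 0], -1],
  [[0, 0, -2.6], [0, 0, 0], -1],
])

```text
t: 6.65
eef_pos: [0.4841, 0.3369, 0.2284]
tool_rot: [-0.002, 0.993, -0.122, 0.002]
contact_force: [-0.3, 0.1, -1.1]
gripper_width: 0.233
```

```bash
python3 - <<'E'
from h import *
o,c=snap('wrist','w4'); print(o['eef_pos'],o['tool_rot'],o['t'],o['gripper_width'],o['contact_force'])
crop(c,'w4c',180,320,250,400,5)
# predicted pin in tool frame
T=Tq(o['tool_rot'])
for z in (.0414,.0414+.028,.1494):
    print(z,proj(np.array(o['eef_pos'])+T.apply([0,0,z]),c,o), proj(np.array(o['eef_pos'])+T.apply([0,.003,z]),c,o))
rel([.494,-.031,.225],-14)
E
```

```text
[0.48410007 0.33685566 0.22836032] [-0.00202905  0.99255165 -0.12178824  0.00217583] 6.65 0.23303325414492587 [-0.33707906  0.12508826 -1.12529317]
0.0414 [[282.5862485  320.56089858]] [[288.6984604  320.57239087]]
0.0694 [[253.95324401 320.7945944 ]] [[259.1421065  320.80285018]]
0.1494 [[209.1587981  321.16019607]] [[212.77035347 321.16442396]]
shift [ 3.957 14.138  0.039] turn [-0.011 -0.012  0.   ] rows 5.9
```

View pics/w4c.png

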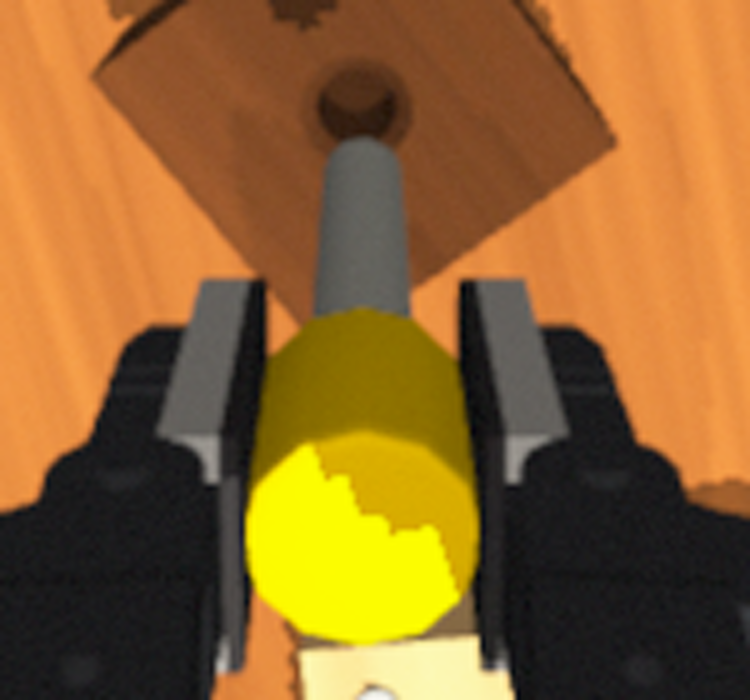

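```bash
cat >> h.py <<'E'
PIV=np.array([.5100,.0330]); HOLE=np.array([.4510,.0633]); OFF=np.array([.0008,.0023,0])
def tcp_for(P,z,yaw): return np.array([P[0],P[1],z])-down(yaw).apply(OFF)
E
python3 - <<'E'
from h import *
o=get_obs(); print(o['eef_pos'],o['tool_rot'])
th=np.radians(256.); P=PIV+.066*np.array([np.cos(th),np.sin(th)])
t=tcp_for(P,.225,-14);print(t);rel(t,-14)
E
```

```text
[0.48348979 0.33587402 0.22645824] [-8.26348294e-04  9.92547915e-01 -1.21846756e-01  1.14933059e-03]
[ 0.49381334 -0.0286143   0.225     ]
shift [ 3.927 14.047  0.04 ] turn [-0.011 -0.012  0.   ] rows 5.8
```

Request:
apply_moves([
  [[3.93, 14.05, 0], [0, 0, 0], -1],
  [[3.93, 14.05, 0], [0, 0, 0], -1],
  [[3.93, 14.05, 0], [0, 0, 0], -1],
  [[3.93, 14.05, 0], [0, 0, 0], -1],
  [[3.93, 14.05, 0], [0, 0, 0], -1],
  [[3.93, 14.05, 0], [0, 0, 0], -1],
  [[3.93, 14.05, 0], [0, 0, 0], -1],
  [[3.93, 14.05, 0], [0, 0, 0], -1],
  [[3.93, 14.05, 0], [0, 0, 0], -1],
  [[3.93, 14.05, 0], [0, 0, 0], -1],
])

```text
t: 7.95
eef_pos: [0.4934, -0.0278, 0.225]
tool_rot: [-0.0, 0.993, -0.121, -0.0]
contact_force: [0.6, -0.1, -1.5]
gripper_width: 0.234
```

```bash
python3 - <<'E'
from h import *
o,c=snap('wrist','w5'); print(o['eef_pos'],o['tool_rot'],o['t'],o['gripper_width'],o['contact_force'])
th=np.radians(256.); P=PIV+.066*np.array([np.cos(th),np.sin(th)])
rel(tcp_for(P,.1835,-14),-14)
E
```

```text
[ 0.49338192 -0.02777041  0.22504109] [-1.66654832e-04  9.92711228e-01 -1.20517139e-01 -9.29138358e-05] 7.95 0.2338376657129257 [ 0.59673801 -0.13815536 -1.45035068]
shift [0.022 0.02  1.663] turn [-0.001  0.001  0.013] rows 0.7
```

View pics/w5.png

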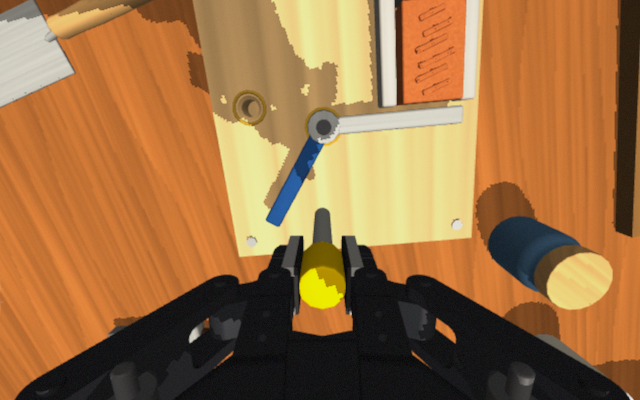

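```bash
python3 - <<'E'
from h import *
o,c=snap('wrist','w5b'); print(proj([[*HOLE,.03],[*PIV,.056]],c,o))
crop(c,'w5c',80,240,225,345,4)
b=get_obs()['eef_pos']; 
ths=list(np.linspace(256,152.9,14))
for t in ths:
    th=np.radians(t); P=PIV+.066*np.array([np.cos(th),np.sin(th)]) if t>153 else HOLE
    yaw=t-270; print(round(t,1),end=' '); rel(tcp_for(P,.1835,yaw),yaw)
E
```

```text
[[107.59880008 248.81318221]
 [126.26298223 323.04162242]]
256.0 shift [0.018 0.009 1.666] turn [-0.   -0.    0.01] rows 0.7
248.1 shift [-0.333 -0.02   1.666] turn [-0.    -0.     0.803] rows 0.8
240.1 shift [-0.677 -0.098  1.666] turn [-0.    -0.     1.596] rows 1.5
232.2 shift [-1.007 -0.222  1.666] turn [-0.    -0.     2.389] rows 2.2
224.3 shift [-1.316 -0.391  1.666] turn [-0.    -0.     3.183] rows 3.0
216.3 shift [-1.6   -0.6    1.666] turn [-0.     0.     3.976] rows 3.7
208.4 shift [-1.851 -0.847  1.666] turn [-0.     0.     4.769] rows 4.5
200.5 shift [-2.066 -1.126  1.666] turn [-0.     0.     5.562] rows 5.2
192.6 shift [-2.241 -1.432  1.666] turn [-0.     0.     6.355] rows 5.9
184.6 shift [-2.372 -1.76   1.666] turn [-0.     0.     7.148] rows 6.7
176.7 shift [-2.456 -2.102  1.666] turn [-0.     0.     7.941] rows 7.4
168.8 shift [-2.492 -2.452  1.666] turn [-0.     0.     8.734] rows 8.2
160.8 shift [-2.48  -2.805  1.666] turn [-0.     0.     9.527] rows 8.9
152.9 shift [-2.431 -3.158  1.666] turn [-0.    0.   10.32] rows 9.6
```

View pics/w5c.png

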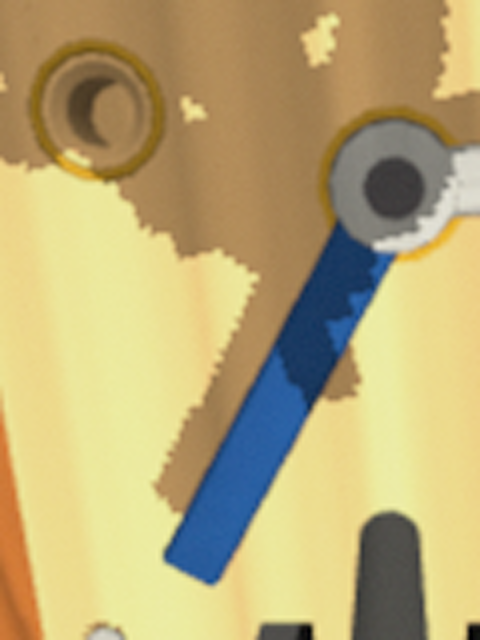

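Request:
apply_moves([
  [[0.02, 0.01, 0.8], [0, 0, 0], -1],
  [[0.02, 0.01, 1.66], [0, 0, 0], -1],
  [[0.02, 0.01, 1.66], [0, 0, 0], -1],
  [[-0.33, -0.02, 1.66], [0, 0, 0.8], -1],
  [[-0.68, -0.1, 1.66], [0, 0, 1.6], -1],
  [[-1.01, -0.22, 1.66], [0, 0, 2.39], -1],
  [[-1.32, -0.39, 1.66], [0, 0, 3.18], -1],
  [[-1.6, -0.6, 1.66], [0, 0, 3.98], -1],
  [[-1.85, -0.85, 1.66], [0, 0, 4.77], -1],
], force=100)

```text
t: 9.18
eef_pos: [0.4542, 0.0021, 0.1847]
tool_rot: [0.0, 0.857, -0.515, 0.001]
contact_force: [0.5, -4.2, -0.7]
gripper_width: 0.231
```

```bash
python3 - <<'E'
from h import *
o,c=snap('wrist','w6'); print(o['eef_pos'],o['tool_rot'],o['t'],o['gripper_width'],o['contact_force'],o['q'])
th=np.radians(208.4); P=PIV+.066*np.array([np.cos(th),np.sin(th)])
rel(tcp_for(P,.1835,-61.6),-61.6)
E
```

```text
[0.45416657 0.00209144 0.184721  ] [ 1.39485239e-04  8.57301863e-01 -5.14813004e-01  1.03314947e-03] 9.175 0.23078209233036126 [ 0.53267353 -4.16593636 -0.6830404 ] [ 0.24671641  0.31980697 -0.45113992  2.15182138  0.21427876  0.71015391
 -1.42926697]
shift [-0.004 -0.004  0.048] turn [-0.004 -0.007 -0.059] rows 0.1
```

View pics/w6.png

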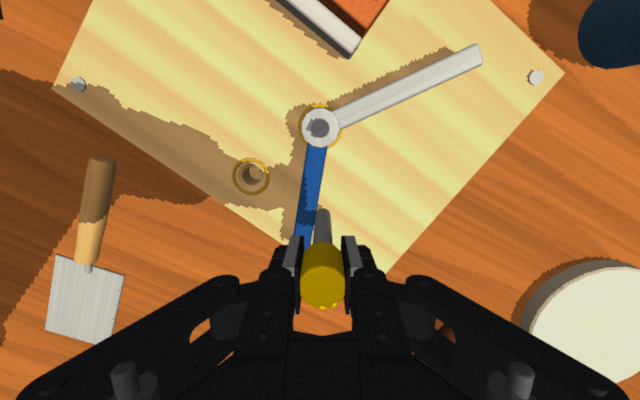

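```bash
python3 - <<'E'
from h import *
th0=np.radians(208.4); base=tcp_for(PIV+.066*np.array([np.cos(th0),np.sin(th0)]),.1835,-61.6)
for t in np.linspace(208.4,152.9,8)[1:]:
    th=np.radians(t); P=PIV+.066*np.array([np.cos(th),np.sin(th)]) if t>153 else HOLE
    rel(tcp_for(P,.1835,t-270),t-270,base,-61.6)
E
```

```text
shift [-0.351 -0.029  0.   ] turn [0.    0.    0.793] rows 0.7
shift [-0.695 -0.106  0.   ] turn [0.    0.    1.586] rows 1.5
shift [-1.025 -0.229  0.   ] turn [0.    0.    2.379] rows 2.2
shift [-1.335 -0.397  0.   ] turn [-0.    -0.     3.171] rows 3.0
shift [-1.618 -0.606  0.   ] turn [-0.    -0.     3.964] rows 3.7
shift [-1.87  -0.853  0.   ] turn [-0.    -0.     4.757] rows 4.4
shift [-2.099 -1.127  0.   ] turn [-0.   -0.    5.55] rows 5.2
```

Request:
apply_moves([
  [[-0.35, -0.03, 0], [0, 0, 0.79], -1],
  [[-0.7, -0.11, 0], [0, 0, 1.59], -1],
  [[-1.03, -0.23, 0], [0, 0, 2.38], -1],
  [[-1.34, -0.4, 0], [0, 0, 3.17], -1],
  [[-1.62, -0.61, 0], [0, 0, 3.96], -1],
  [[-1.87, -0.85, 0], [0, 0, 4.76], -1],
  [[-2.1, -1.13, 0], [0, 0, 5.55], -1],
  [[-2.1, -1.13, 0], [0, 0, 5.55], -1],
  [[-2.1, -1.13, 0], [0, 0, 5.55], -1],
])

```text
t: 10.35
eef_pos: [0.4531, 0.0616, 0.1838]
tool_rot: [-0.001, -0.522, 0.853, -0.0]
contact_force: [-2.8, -3.7, 2.0]
gripper_width: 0.229
```

```bash
python3 - <<'E'
from h import *
o,c=snap('wrist','w7'); print(o['eef_pos'],o['tool_rot'],o['t'],o['gripper_width'],o['contact_force'],o['q'])
rel(tcp_for(HOLE,.1835,-117.1),-117.1)
T=Tq(o['tool_rot']); e=np.array(o['eef_pos'])
print('foot est',e+T.apply(OFF+[0,0,.1494]))
print('hole px',proj([*HOLE,.03],c,o),'piv',proj([*PIV,.056],c,o))
for z in (.0414,.0694,.1494): print(proj(e+T.apply(OFF+[0,0,z]),c,o))
crop(c,'w7c',100,310,240,400,4)
E
```

```text
[0.45314104 0.06156101 0.18383555] [-7.16772068e-04 -5.22443940e-01  8.52673328e-01 -1.09614827e-04] 10.35 0.2287335573968198 [-2.78536334 -3.74117631  1.98761233] [-0.03477534  0.30703394 -0.27479723  2.15375024  0.12898736  0.69709565
 -2.43871239]
shift [-0.055  0.017  0.011] turn [ 0.003 -0.007  0.005] rows 0.0
foot est [0.45056307 0.06175287 0.03443806]
hole px [[211.32833592 321.38099983]] piv [[127.55792498 321.56518575]]
[[288.37387074 324.46105671]]
[[258.88554938 324.03325531]]
[[212.6375639  323.36231333]]
```

View pics/w7c.png

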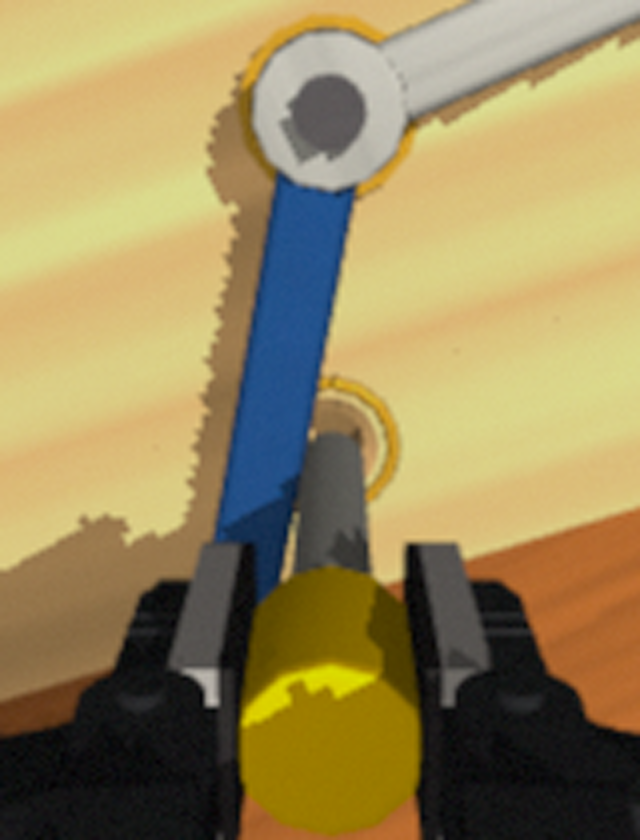

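```bash
python3 - <<'E'
from h import *
o,c=snap('wrist','w7b')
im=cv2.resize(c['color'][:,:,::-1],None,fx=4,fy=4,interpolation=cv2.INTER_CUBIC)
a=np.linspace(0,2*np.pi,80)
def draw(x,y,z,r,col):
    p=proj(np.c_[x+r*np.cos(a),y+r*np.sin(a),0*a+z],c,o); q=((p[:,::-1]+.5)*4-.5).round().astype(int)
    cv2.polylines(im,[q.reshape(-1,1,2)],True,col,1)
for r in (.0075,.0105,.0135,.015): draw(*HOLE,.03,r,(0,0,255))
draw(*HOLE,.031,.0145,(255,255,0))
T=Tq(o['tool_rot']); e=np.array(o['eef_pos']); f=e+T.apply(OFF+[0,0,.1494]); draw(*f,.0045,(0,255,0))
cv2.imwrite('pics/w7d.png',cv2.resize(im[700:980,1160:1440],None,fx=2,fy=2))
E
```

```text
(no output)
```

View pics/w7d.png

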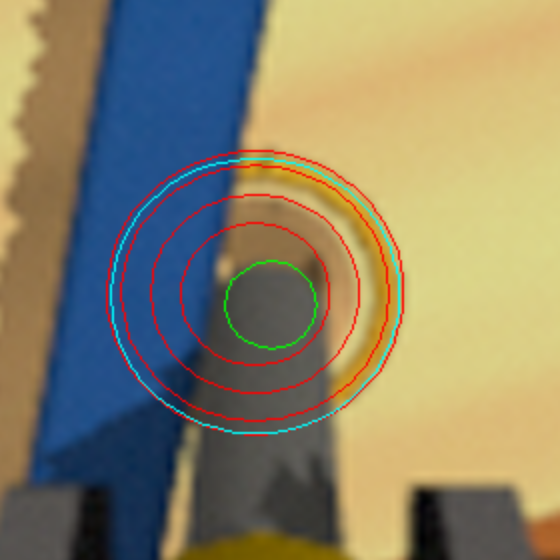

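Request:
apply_moves([
  [[-0.065, -0.03, 0], [0, 0, 0], -1],
  [[-0.065, -0.03, 0.15], [0, 0, 0], -1],
  [[-0.065, -0.03, 0.35], [0, 0, 0], -1],
  [[-0.065, -0.03, 0.55], [0, 0, 0], -1],
])

```text
t: 10.95
eef_pos: [0.4547, 0.063, 0.1696]
tool_rot: [-0.0, -0.521, 0.853, 0.0]
contact_force: [-2.2, -4.1, 1.8]
gripper_width: 0.229
```

```bash
python3 - <<'E'
from h import *
o,c=snap('wrist','w8'); print(o['eef_pos'],o['tool_rot'],o['t'],o['gripper_width'],o['contact_force'])
crop(c,'w8c',100,310,240,400,4)
E
```

```text
[0.4547256  0.06295048 0.16958411] [-3.81412653e-04 -5.21418149e-01  8.53301215e-01  6.57813126e-05] 10.95 0.22941336871628562 [-2.22189722 -4.05959854  1.79027862]
```

View pics/w8c.png

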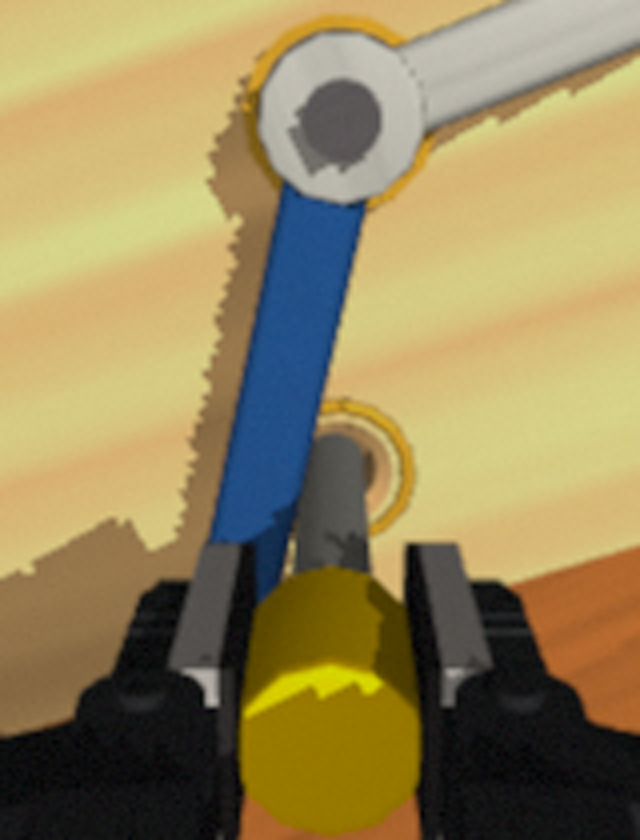

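Request:
apply_moves([
  [[0, 0, 0.25], [0, 0, 0], -1],
  [[0, 0, 0.45], [0, 0, 0], -1],
  [[0, 0, 0.62], [0, 0, 0], -1],
  [[0, 0, 0.66], [0, 0, 0], -1],
  [[0, 0, 0.68], [0, 0, 0], -1],
])

```text
t: 11.62
eef_pos: [0.4549, 0.063, 0.1533]
tool_rot: [-0.0, -0.521, 0.853, -0.0]
contact_force: [-5.2, -5.0, 13.1]
gripper_width: 0.23
```

```bash
python3 - <<'E'
from h import *
o,c=snap('wrist','w9'); print(o['eef_pos'],o['tool_rot'],o['t'],o['gripper_width'],o['contact_force'])
crop(c,'w9c',100,310,240,400,4)
E
```

```text
[0.45493235 0.06302589 0.15334243] [-3.92300017e-04 -5.21325999e-01  8.53357509e-01 -9.99576958e-05] 11.625 0.22988714411409242 [-5.23718001 -4.98603373 13.13126042]
```

View pics/w9c.png

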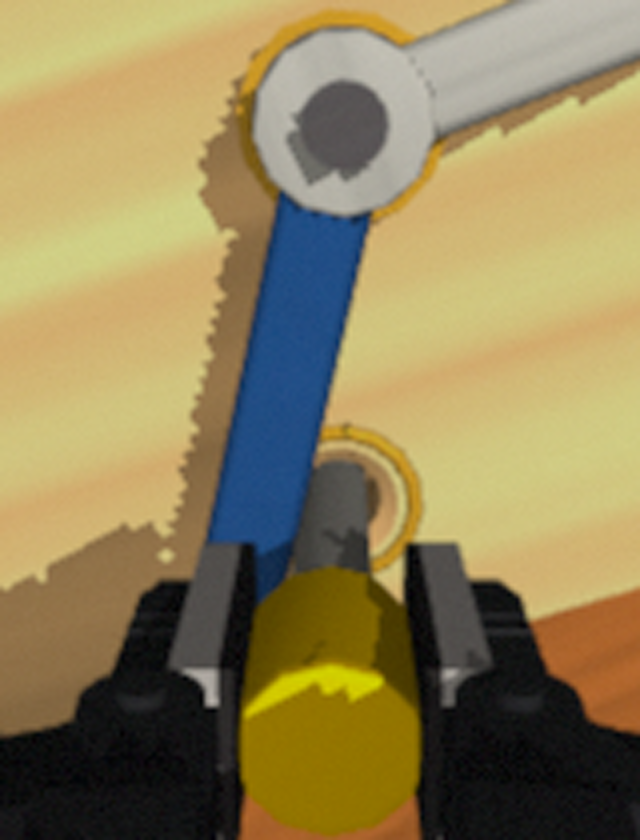

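Request:
apply_moves([
  [[0, 0, 0], [0, 0, 0], 0],
  [[0, 0, 0], [0, 0, 0], 0.5],
  [[0, 0, 0], [0, 0, 0], 0.5],
  [[0, 0, -1.5], [0, 0, 0], 0.5],
  [[0, 0, -3.6], [0, 0, 0], 0.5],
  [[0, 0, -3.6], [0, 0, 0], 0.5],
  [[0, 0, -3.6], [0, 0, 0], 0.5],
])

```text
t: 12.55
eef_pos: [0.455, 0.0635, 0.2428]
tool_rot: [0.0, -0.521, 0.853, -0.0]
contact_force: [-1.1, 0.2, 0.4]
gripper_width: 0.748
```

```bash
python3 - <<'E'
from h import *
o,c=snap('wrist','w10'); print(o['eef_pos'],o['tool_rot'],o['t'],o['gripper_width'],o['contact_force'])
o,c=snap('scene','s10');crop(c,'s10c',130,300,270,440,4)
E
```

```text
[0.45504061 0.06349566 0.24276488] [ 2.87428113e-04 -5.21186802e-01  8.53442572e-01 -1.01182348e-04] 12.55 0.747732407883409 [-1.09183089  0.22047433  0.39893928]
```

View pics/w10.png

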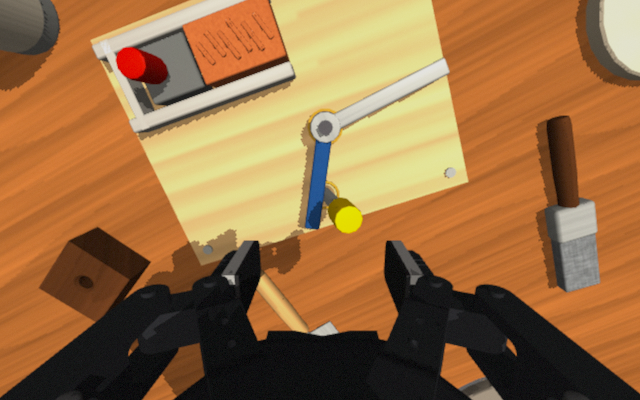

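View pics/s10c.png

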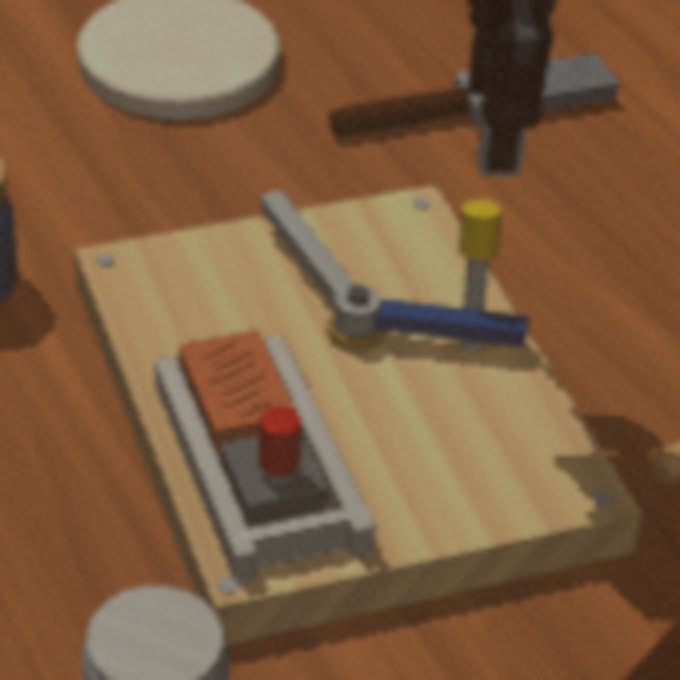

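```bash
python3 - <<'E'
from h import *
rel([.6113,.1337,.215],-98.75)
rel([.6113,.1337,.1435],-98.75)
E
```

```text
shift [-5.371 -4.297  1.06 ] turn [ 0.01  -0.005 -1.843] rows 2.8
shift [-5.374 -4.301  3.92 ] turn [ 0.01  -0.005 -1.843] rows 3.2
```

Request:
apply_moves([
  [[-5.37, -4.3, 0], [0, 0, -1.84], 0.7],
  [[-5.37, -4.3, 0], [0, 0, -1.84], 0.7],
  [[-5.37, -4.3, 0.5], [0, 0, -1.84], 0.7],
  [[-5.37, -4.3, 1.0], [0, 0, -1.84], 0.7],
  [[-5.37, -4.3, 1.0], [0, 0, -1.84], 0.7],
  [[-5.37, -4.3, 1.0], [0, 0, -1.84], 0.7],
  [[-5.37, -4.3, 1.0], [0, 0, -1.84], 0.7],
], force=30)

```text
t: 13.52
eef_pos: [0.6117, 0.1333, 0.2186]
tool_rot: [0.0, -0.651, 0.759, -0.0]
contact_force: [-0.3, -0.8, 0.7]
gripper_width: 0.853
```

```bash
python3 - <<'E'
from h import *
o,c=snap('wrist','w11'); print(o['eef_pos'],o['tool_rot'],o['t'],o['gripper_width'],o['contact_force'],o['q'])
print(proj([.6113,.1337,.093],c,o))
rel([.6113,.1337,.1435],-98.75)
E
```

```text
[0.61172192 0.1332692  0.218627  ] [ 2.37041048e-04 -6.50687692e-01  7.59345357e-01 -3.16298559e-04] 13.525 0.8532037238503859 [-0.25959635 -0.78971169  0.73201806] [-0.07968963  0.50531819 -0.31620073  1.73857267  0.18987649  0.92700368
 -2.19788355]
[[220.58325137 321.57335224]]
shift [-0.01   0.026  3.008] turn [-0.006  0.    -0.006] rows 1.2
```

View pics/w11.png

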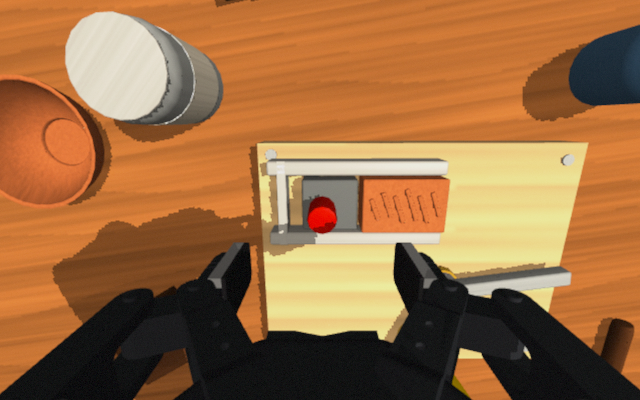

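Request:
apply_moves([
  [[0, 0.02, 1.5], [0, 0, 0], 0.7],
  [[0, 0.02, 3.0], [0, 0, 0], 0.5],
  [[0, 0.02, 3.0], [0, 0, 0], -1],
  [[0, 0.02, 3.0], [0, 0, 0], -1],
  [[0, 0.02, 3.0], [0, 0, 0], -1],
  [[0, 0.02, 3.0], [0, 0, 0], -1],
  [[0, 0.02, 3.0], [0, 0, 0], -1],
], force=30)

```text
t: 14.45
eef_pos: [0.6125, 0.1335, 0.145]
tool_rot: [0.001, -0.651, 0.759, -0.001]
contact_force: [-1.7, -2.6, 7.2]
gripper_width: 0.24
```

```bash
python3 - <<'E'
from h import *
o,c=snap('wrist','w12'); print(o['eef_pos'],o['tool_rot'],o['t'],o['gripper_width'],o['contact_force'])
rel(np.array([.6113,.1337,.1435])+.0925*np.array([-.1521,-.9884,0]),-98.75)
E
```

```text
[0.6124585  0.13352714 0.14497788] [ 0.00097321 -0.65062464  0.75939834 -0.00088997] 14.45 0.24040050540912145 [-1.73604116 -2.58759697  7.20773996]
shift [3.701 0.042 0.058] turn [-0.015  0.002 -0.007] rows 1.5
```

View pics/w12.png

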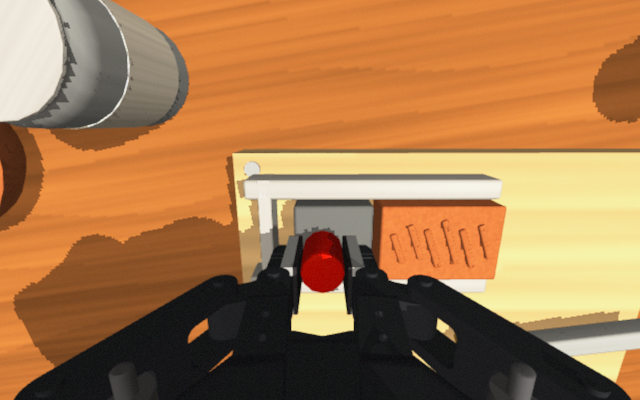

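Request:
apply_moves([
  [[0.3, 0, 0], [0, 0, 0], -1],
  [[0.8, 0, 0], [0, 0, 0], -1],
  [[1.3, 0, 0], [0, 0, 0], -1],
  [[1.8, 0, 0], [0, 0, 0], -1],
  [[2.3, 0, 0], [0, 0, 0], -1],
  [[2.8, 0, 0], [0, 0, 0], -1],
  [[3.2, 0, 0], [0, 0, 0], -1],
  [[3.5, 0, 0], [0, 0, 0], -1],
  [[3.65, 0, 0], [0, 0, 0], -1],
  [[3.7, 0, 0], [0, 0, 0], -1],
  [[3.72, 0, 0], [0, 0, 0], -1],
], force=50)

```text
t: 15.88
eef_pos: [0.599, 0.0465, 0.1451]
tool_rot: [0.004, -0.652, 0.758, 0.0]
contact_force: [0.9, 10.4, 4.1]
gripper_width: 0.231
```

```bash
python3 - <<'E'
from h import *
o,c=snap('wrist','w13'); print(o['eef_pos'],o['tool_rot'],o['t'],o['gripper_width'],o['contact_force'])
print(np.linalg.norm(np.array(o['eef_pos'])[:2]-[.61246,.13353]))
E
```

```text
[0.59899285 0.04648699 0.14510149] [ 4.08572564e-03 -6.51937068e-01  7.58261917e-01  4.81650283e-04] 15.875 0.23146577608662702 [ 0.92896269 10.37238981  4.14182042]
0.08807865707477794
```

View pics/w13.png

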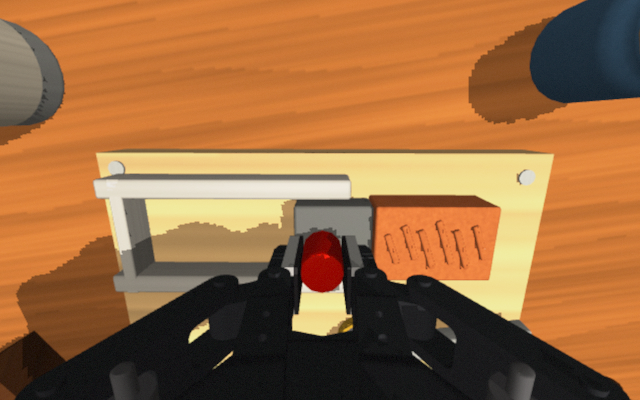

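Request:
apply_moves([
  [[0.06, 0, 0], [0, 0, 0], -1],
  [[0.12, 0, 0], [0, 0, 0], -1],
  [[0.18, 0, 0], [0, 0, 0], -1],
  [[0.18, 0, 0], [0, 0, 0], -1],
])

```text
t: 16.42
eef_pos: [0.5985, 0.0436, 0.1451]
tool_rot: [0.005, -0.652, 0.758, 0.001]
contact_force: [1.3, 12.6, 3.5]
gripper_width: 0.236
```

Request:
apply_moves([
  [[0.06, 0, 0], [0, 0, 0], -1],
  [[0.12, 0, 0], [0, 0, 0], -1],
  [[0.18, 0, 0], [0, 0, 0], -1],
  [[0.18, 0, 0], [0, 0, 0], -1],
])

```text
t: 16.92
eef_pos: [0.5984, 0.0431, 0.1452]
tool_rot: [0.007, -0.653, 0.757, 0.002]
contact_force: [3.7, 21.0, -0.6]
gripper_width: 0.236
```

```bash
python3 - <<'E'
from h import *
o,c=snap('wrist','w14'); print(o['eef_pos'],o['tool_rot'],o['t'],o['gripper_width'],o['contact_force'])
o,c=snap('top','t14');crop(c,'t14c',170,300,240,400,5)
E
```

```text
[0.59838533 0.04306938 0.14515169] [ 0.00725507 -0.65344603  0.75693548  0.00207843] 16.925 0.23648079027129226 [ 3.69314298 21.02760548 -0.58170775]
```

View pics/w14.png

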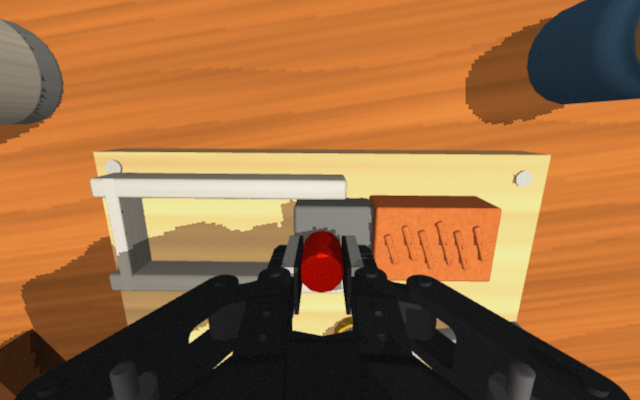

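Request:
apply_moves([
  [[-0.5, 0, 0], [0, 0, 0], -1],
  [[-1.2, 0, 0], [0, 0, 0], -1],
  [[-2.0, 0, 0], [0, 0, 0], -1],
  [[-2.8, 0, 0], [0, 0, 0], -1],
  [[-3.5, 0, 0], [0, 0, 0], -1],
  [[-3.9, 0, 0], [0, 0, 0], -1],
  [[-4.05, 0, 0], [0, 0, 0], -1],
  [[-4.05, 0, 0], [0, 0, 0], -0.3],
  [[-4.05, 0, 0], [0, 0, 0], 0.3],
  [[-4.05, 0, 0], [0, 0, 0], 0.3],
  [[-4.05, 0, -1.5], [0, 0, 0], 0.5],
  [[-4.05, 0, -3.2], [0, 0, 0], 0.5],
  [[-4.05, 0, -3.2], [0, 0, 0], 0.5],
])

```text
t: 18.65
eef_pos: [0.6133, 0.1336, 0.2265]
tool_rot: [0.003, -0.651, 0.759, -0.001]
contact_force: [0.1, 0.5, -1.1]
gripper_width: 0.748
```

```bash
python3 - <<'E'
from h import *
o,c=snap('wrist','w15'); print(o['eef_pos'],o['tool_rot'],o['t'],o['gripper_width'],o['contact_force'])
print(proj([.6113,.1337,.093],c,o)); crop(c,'w15c',120,280,230,470,3)
o,c=snap('top','t15');crop(c,'t15c',170,300,240,400,5)
E
```

```text
[0.61331413 0.13356055 0.22651914] [ 0.00306158 -0.65068553  0.75933979 -0.00143022] 18.65 0.7481770576585507 [ 0.13630402  0.45765566 -1.13846609]
[[219.9335045 322.8188978]]
```

View pics/w15.png

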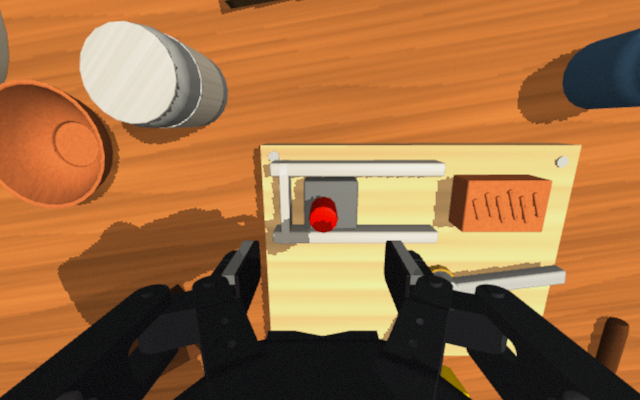

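View pics/t15c.png

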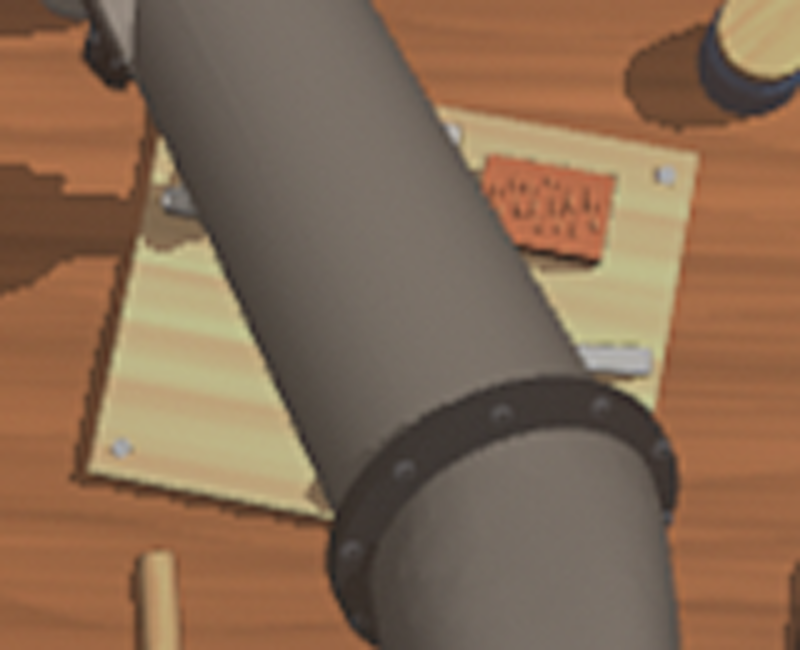

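```bash
python3 - <<'E'
from h import *
rel([.585,-.06,.23],-8.75)
E
```

```text
shift [ 7.78  -0.14  -0.285] turn [-1.000e-03 -2.000e-03 -9.006e+00] rows 8.4
```

Request:
apply_moves([
  [[7.78, -0.15, -0.3], [0, 0, -9.0], 0.6],
  [[7.78, -0.15, -0.3], [0, 0, -9.0], 0.6],
  [[7.78, -0.15, -0.3], [0, 0, -9.0], 0.6],
  [[7.78, -0.15, -0.3], [0, 0, -9.0], 0.6],
  [[7.78, -0.15, -0.3], [0, 0, -9.0], 0.6],
  [[7.78, -0.15, -0.3], [0, 0, -9.0], 0.6],
  [[7.78, -0.15, -0.3], [0, 0, -9.0], 0.6],
  [[7.78, -0.15, -0.3], [0, 0, -9.0], 0.6],
  [[7.78, -0.15, -0.3], [0, 0, -9.0], 0.6],
  [[7.78, -0.15, -0.3], [0, 0, -9.0], 0.6],
  [[7.78, -0.15, -0.3], [0, 0, -9.0], 0.6],
  [[7.78, -0.15, -0.3], [0, 0, -9.0], 0.6],
])

```text
t: 20.25
eef_pos: [0.5853, -0.0597, 0.2301]
tool_rot: [0.0, 0.997, -0.077, -0.0]
contact_force: [0.1, -0.4, 0.4]
gripper_width: 0.797
```

```bash
python3 - <<'E'
from h import *
o,c=snap('wrist','w16'); print(o['eef_pos'],o['tool_rot'],o['t'],o['gripper_width'],o['contact_force'])
crop(c,'w16c',120,280,240,440,4)
E
```

```text
[ 0.58526752 -0.059707    0.23010418] [ 3.91657580e-05  9.97032703e-01 -7.69787558e-02 -2.41993158e-04] 20.25 0.7971373129431872 [ 0.0877891  -0.42268472  0.37139394]
```

View pics/w16.png

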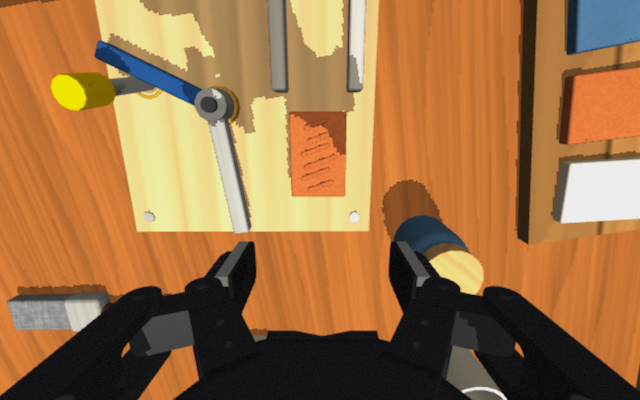

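View pics/w16c.png

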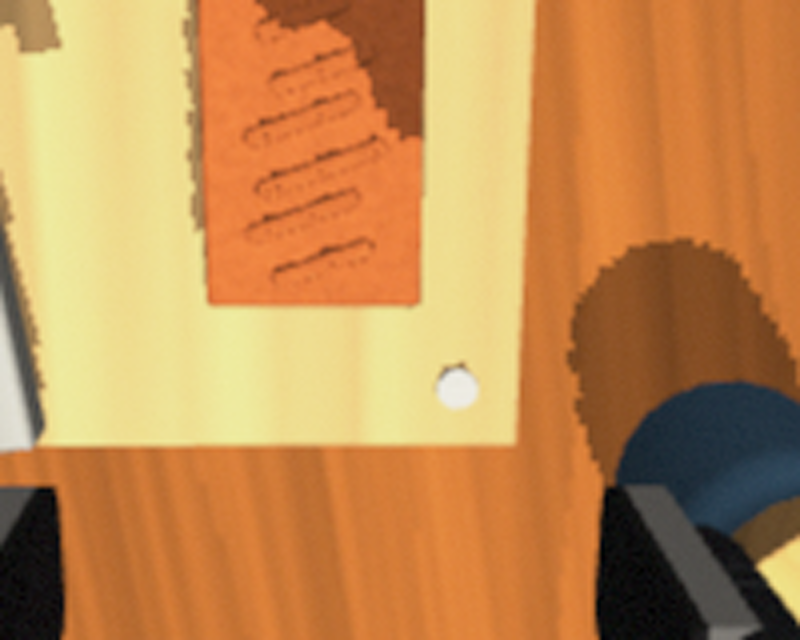

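```bash
python3 - <<'E'
from h import *
o,c=snap('wrist','w16b')
crop(c,'w16d',90,210,270,370,6)
p=unproj([[111.5,290],[111.5,346],[195.6,292],[195.6,345]],.06,c,o); print(p.round(4)); m=p.mean(0)
print(m, np.linalg.norm(p[0]-p[1]),np.linalg.norm(p[0]-p[2]))
rel([m[0],m[1],.106],-8.75)
E
```

```text
[[ 0.5724  0.0176  0.06  ]
 [ 0.6162  0.0108  0.06  ]
 [ 0.5615 -0.0503  0.06  ]
 [ 0.6063 -0.0572  0.06  ]]
[ 0.58908236 -0.01976233  0.06      ] 0.04434733238664382 0.06876776275886512
shift [-0.099 -1.602  4.974] turn [ 0.001  0.    -0.006] rows 2.1
```

View pics/w16d.png

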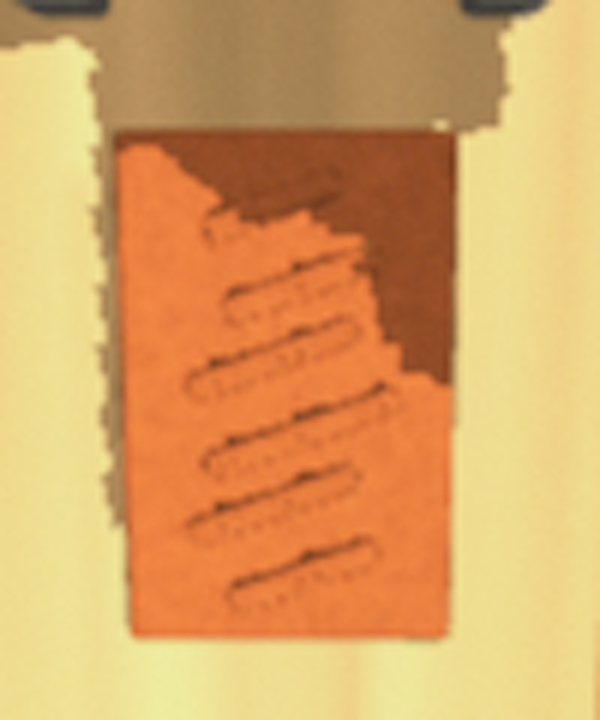

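Request:
apply_moves([
  [[-0.1, -1.6, 0.3], [0, 0, 0], 0.6],
  [[-0.1, -1.6, 2.0], [0, 0, 0], 0.6],
  [[-0.1, -1.6, 3.8], [0, 0, 0], 0.6],
  [[-0.1, -1.6, 4.6], [0, 0, 0], 0.6],
  [[-0.1, -1.6, 4.95], [0, 0, 0], 0.6],
  [[-0.1, -1.6, 4.95], [0, 0, 0], -0.5],
  [[-0.1, -1.6, 4.95], [0, 0, 0], -0.8],
  [[-0.1, -1.6, 4.95], [0, 0, 0], -0.8],
  [[-0.1, -1.6, 4.95], [0, 0, 0], -0.8],
  [[-0.1, -1.6, 4.95], [0, 0, 0], -0.8],
], force=45)

```text
t: 21.6
eef_pos: [0.5898, -0.0199, 0.1079]
tool_rot: [0.0, 0.997, -0.077, 0.001]
contact_force: [-0.3, 0.7, 6.4]
gripper_width: 0.53
```

```bash
python3 - <<'E'
from h import *
o,c=snap('wrist','w17'); print(o['eef_pos'],o['tool_rot'],o['t'],o['gripper_width'],o['contact_force'])
E
```

```text
[ 0.58984734 -0.01985436  0.1079005 ] [ 6.03242867e-05  9.97049830e-01 -7.67503709e-02  1.00625207e-03] 21.6 0.5304001351307795 [-0.32057982  0.7180576   6.39008189]
```

View pics/w17.png

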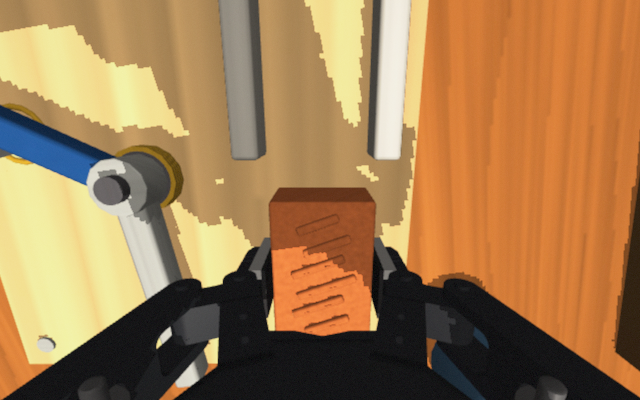

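Request:
apply_moves([
  [[0, 0, -0.3], [0, 0, 0], -0.8],
  [[0, 0, -1.2], [0, 0, 0], -0.8],
  [[0, 0, -2.6], [0, 0, 0], -0.8],
  [[0, 0, -4.0], [0, 0, 0], -0.8],
  [[0, 0, -4.0], [0, 0, 0], -0.8],
])

```text
t: 22.28
eef_pos: [0.5905, -0.0196, 0.2096]
tool_rot: [-0.0, 0.997, -0.077, 0.003]
contact_force: [1.3, -1.4, -1.2]
gripper_width: 0.532
```

```bash
python3 - <<'E'
from h import *
o=get_obs(); print(o['eef_pos'],o['t'],o['gripper_width'],o['contact_force'])
a=np.linspace(0,2*np.pi,72,endpoint=False)
for n,roi,win in (('top',(225,305,405,495),None),('scene',(120,170,275,355),None)):
    o,c=snap(n,n+'18'); im=c['color']; r0,r1,c0,c1=roi
    hs=cv2.cvtColor(im,cv2.COLOR_RGB2HSV); m=np.zeros(im.shape[:2],np.uint8)
    m[r0:r1,c0:c1]=((hs[...,1]<80)&(hs[...,2]>110))[r0:r1,c0:c1]
    k,l,s,ce=cv2.connectedComponentsWithStats(m); i=1+s[1:,4].argmax(); print(n,s[i],ce[i])
    m=(l==i).astype(np.uint8)
    # fit: rendered top disc + side vs mask
    def render(p):
        z=np.zeros(im.shape[:2],np.uint8); q=[]
        for zz in (0.,.018):
            r=proj(np.c_[p[0]+.07*np.cos(a),p[1]+.07*np.sin(a),0*a+zz],c); q.append(r[:,::-1])
        h=cv2.convexHull(np.vstack(q).astype(np.float32)); cv2.fillPoly(z,[(h*16).round().astype(np.int32)],1,shift=4); return z
    best=min((( (render((x,y))!=m).sum(),x,y) for x in np.arange(.44,.475,.001) for y in np.arange(-.31,-.275,.001)))
    print(best)
E
```

```text
[ 0.59046403 -0.01957675  0.20956388] 22.275 0.5318258413193233 [ 1.26028687 -1.42602527 -1.18615056]
top [ 405  225   43   53 1326] [420.7745098  251.89140271]
(np.int64(2116), np.float64(0.47400000000000003), np.float64(-0.27599999999999997))
scene [311 146  17   9 106] [319.12264151 149.88679245]
(np.int64(1299), np.float64(0.44), np.float64(-0.31))
```

```bash
python3 - <<'E'
from h import *
a=np.linspace(0,2*np.pi,72,endpoint=False)
for n,roi in (('top',(225,305,405,495)),('scene',(120,170,275,355))):
    c=read_camera(n); im=cv2.imread(f'pics/{n}0.png')[:,:,::-1].copy(); r0,r1,c0,c1=roi
    hs=cv2.cvtColor(im,cv2.COLOR_RGB2HSV); m=np.zeros(im.shape[:2],np.uint8)
    m[r0:r1,c0:c1]=((hs[...,1]<90)&(hs[...,2]>80))[r0:r1,c0:c1]
    k,l,s,ce=cv2.connectedComponentsWithStats(m); i=1+s[1:,4].argmax(); print(n,s[i],ce[i])
    m=(l==i).astype(np.uint8)
    def render(p):
        z=np.zeros(im.shape[:2],np.uint8); q=[]
        for zz in (0.,.018):
            r=proj(np.c_[p[0]+.07*np.cos(a),p[1]+.07*np.sin(a),0*a+zz],c); q.append(r[:,::-1])
        h=cv2.convexHull(np.vstack(q).astype(np.float32)); cv2.fillPoly(z,[(h*16).round().astype(np.int32)],1,shift=4); return z
    print(min((( (render((x,y))!=m).sum(),x,y) for x in np.arange(.44,.475,.001) for y in np.arange(-.31,-.275,.001))))
E
```

```text
top [ 424  236   53   52 2166] [449.70452447 261.69713758]
(np.int64(101), np.float64(0.466), np.float64(-0.297))
scene [ 289  127   51   33 1306] [314.01148545 142.74502297]
(np.int64(133), np.float64(0.466), np.float64(-0.305))
```

```bash
python3 - <<'E'
from h import *
rel([.47,-.39,.21],-8.75)
E
```

```text
shift [-2.407 15.342 -0.175] turn [ 0.004  0.015 -0.004] rows 6.2
```

Request:
apply_moves([
  [[-0.6, 2.0, -0.2], [0, 0, 0], -0.8],
  [[-1.0, 4.0, -0.2], [0, 0, 0], -0.8],
  [[-1.3, 6.0, -0.2], [0, 0, 0], -0.8],
  [[-1.6, 8.0, -0.2], [0, 0, 0], -0.8],
  [[-1.8, 10.0, -0.2], [0, 0, 0], -0.8],
  [[-2.0, 12.0, -0.2], [0, 0, 0], -0.8],
  [[-2.2, 14.0, -0.2], [0, 0, 0], -0.8],
  [[-2.4, 15.3, -0.2], [0, 0, 0], -0.8],
  [[-2.4, 15.3, -0.2], [0, 0, 0], -0.8],
  [[-2.4, 15.3, -0.2], [0, 0, 0], -0.8],
  [[-2.4, 15.3, -0.2], [0, 0, 0], -0.8],
])

```text
t: 23.85
eef_pos: [0.4719, -0.387, 0.2113]
tool_rot: [-0.001, 0.997, -0.075, -0.0]
contact_force: [0.6, 0.3, -1.7]
gripper_width: 0.529
```

```bash
python3 - <<'E'
from h import *
o,c=snap('wrist','w19'); print(o['eef_pos'],o['tool_rot'],o['t'],o['gripper_width'],o['contact_force'])
im=cv2.cvtColor(c['color'],cv2.COLOR_RGB2BGR)
a=np.linspace(0,2*np.pi,72)
for (x,y),col in (((.466,-.297),(0,0,255)),((.466,-.305),(0,255,0))):
    p=proj(np.c_[x+.07*np.cos(a),y+.07*np.sin(a),0*a+.018],c,o)[:,::-1]
    cv2.polylines(im,[(p*16).round().astype(np.int32).reshape(-1,1,2)],True,col,1,shift=4)
cv2.imwrite('pics/w19o.png',im)
E
```

```text
[ 0.47192421 -0.38698976  0.21127134] [-5.55258483e-04  9.97153748e-01 -7.53927537e-02 -1.65615570e-04] 23.85 0.5292116750216954 [ 0.55837275  0.32272474 -1.72232813]
```

View pics/w19o.png

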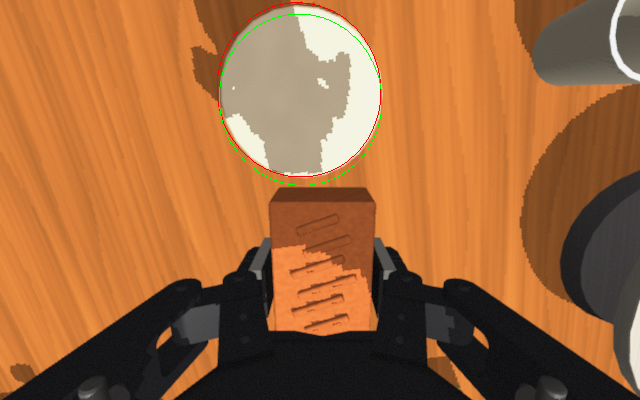

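```bash
python3 - <<'E'
from h import *
rel([.466,-.297,.15],-8.75);rel([.466,-.297,.099],-8.75)
E
```

```text
shift [-0.777 -3.528  2.46 ] turn [-0.004  0.001  0.01 ] rows 1.7
shift [-0.776 -3.527  4.5  ] turn [-0.004  0.001  0.01 ] rows 2.3
```

Request:
apply_moves([
  [[-0.3, -1.5, 0], [0, 0, 0], -0.8],
  [[-0.78, -3.2, 0.5], [0, 0, 0], -0.8],
  [[-0.78, -3.53, 1.5], [0, 0, 0], -0.8],
  [[-0.78, -3.53, 2.8], [0, 0, 0], -0.8],
  [[-0.78, -3.53, 3.8], [0, 0, 0], -0.8],
  [[-0.78, -3.53, 4.2], [0, 0, 0], -0.8],
  [[-0.78, -3.53, 4.35], [0, 0, 0], -0.8],
  [[-0.78, -3.53, 4.35], [0, 0, 0], -0.8],
])

```text
t: 24.9
eef_pos: [0.4661, -0.2985, 0.1036]
tool_rot: [0.0, 0.997, -0.077, 0.001]
contact_force: [-0.1, -0.2, -1.9]
gripper_width: 0.528
```

```bash
python3 - <<'E'
from h import *
o,c=snap('wrist','w20'); print(o['eef_pos'],o['tool_rot'],o['t'],o['gripper_width'],o['contact_force'])
rel([.466,-.297,.0960],-8.75)
E
```

```text
[ 0.46606869 -0.29853579  0.10355974] [ 2.14640605e-04  9.97068464e-01 -7.65125440e-02  5.13340839e-04] 24.9 0.5280370736339326 [-0.05444023 -0.22578087 -1.87417948]
shift [-0.014 -0.066  0.309] turn [ 0.003 -0.008 -0.004] rows 0.1
```

View pics/w20.png

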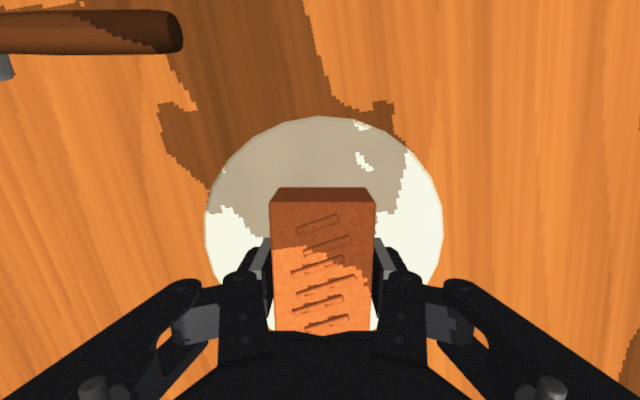

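Request:
apply_moves([
  [[0, -0.06, 0.06], [0, 0, 0], -0.8],
  [[0, -0.06, 0.12], [0, 0, 0], -0.8],
  [[0, -0.06, 0.17], [0, 0, 0], -0.8],
  [[0, -0.06, 0.21], [0, 0, 0], -0.8],
  [[0, -0.06, 0.24], [0, 0, 0], -0.8],
  [[0, -0.06, 0.26], [0, 0, 0], -0.8],
  [[0, -0.06, 0.28], [0, 0, 0], -0.8],
])

```text
t: 25.82
eef_pos: [0.4658, -0.297, 0.0959]
tool_rot: [0.0, 0.997, -0.077, 0.0]
contact_force: [-1.1, 0.7, 3.4]
gripper_width: 0.529
```

Request:
apply_moves([
  [[0, 0, 0], [0, 0, 0], 0.2],
  [[0, 0, 0], [0, 0, 0], 0.5],
  [[0, 0, 0], [0, 0, 0], 0.6],
  [[0, 0, 0], [0, 0, 0], 0.6],
  [[0, 0, -0.8], [0, 0, 0], 0.6],
  [[0, 0, -2.5], [0, 0, 0], 0.6],
  [[0, 1.5, -4.5], [0, 0, 0], 0.6],
  [[0, 3.0, -5.0], [0, 0, 0], 0.6],
  [[0, 4.0, -5.0], [0, 0, 0], 0.6],
  [[0, 4.0, -5.0], [0, 0, 0], 0.6],
  [[0, 4.0, -5.0], [0, 0, 0], 0.6],
])

```text
t: 27.2
eef_pos: [0.4508, -0.3945, 0.2214]
tool_rot: [-0.0, 0.997, -0.076, 0.0]
contact_force: [-0.1, -0.1, -1.9]
gripper_width: 0.801
```

```bash
python3 - <<'E'
from h import *
o,c=snap('wrist','w21'); print(o['eef_pos'],o['tool_rot'],o['t'],o['gripper_width'],o['contact_force'])
o,c=snap('scene','s21'); crop(c,'s21c',100,300,220,440,3)
o,c=snap('top','t21')
E
```

```text
[ 0.45081292 -0.39453557  0.22144089] [-3.30866389e-04  9.97103982e-01 -7.60493505e-02  1.87295313e-04] 27.2 0.8011623685307552 [-0.14715456 -0.14860315 -1.88605126]
```

View pics/w21.png

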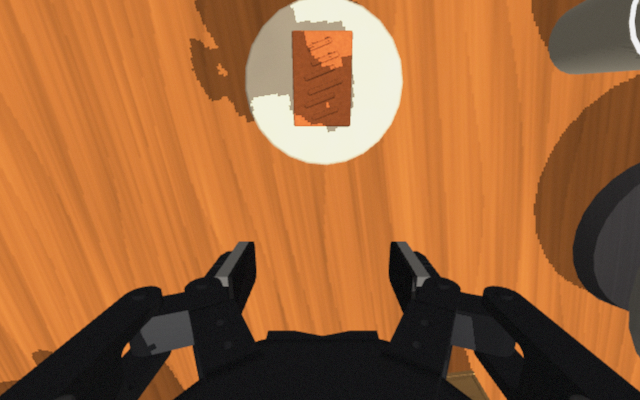

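View pics/s21c.png

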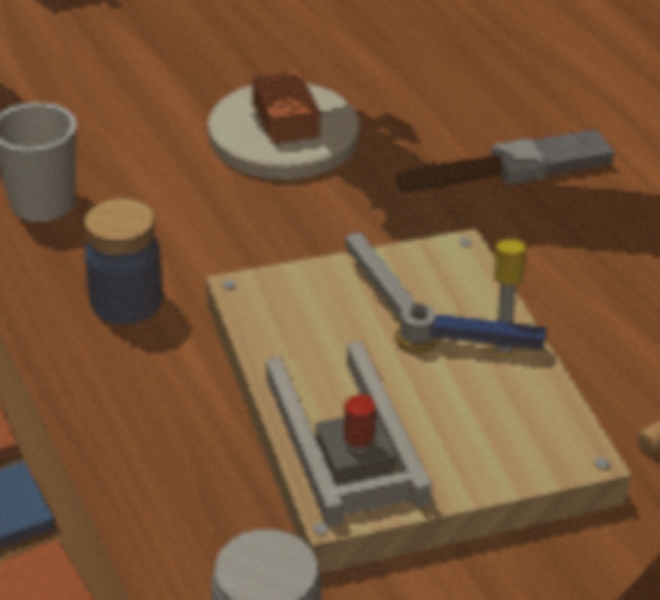

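View pics/t21.png

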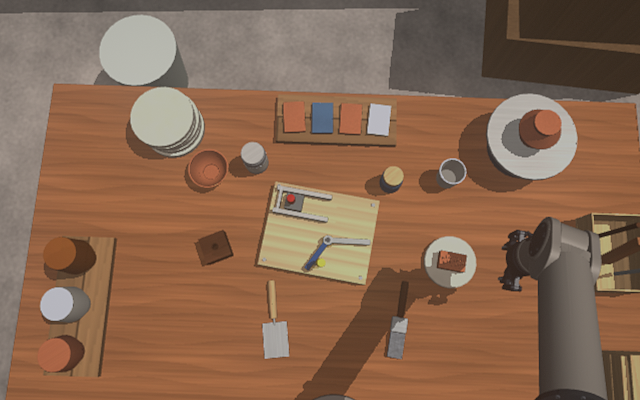

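```bash
python3 - <<'E'
from h import *
o,c=snap('wrist','w22')
p=unproj([[30.5,292],[30.5,352],[125.5,294],[125.5,351]],.048,c,o); print(p.mean(0))
print(hand_in())
E
```

```text
[ 0.46664477 -0.29746802  0.048     ]
the job is handed in; nothing more can be done
None
```

The tile is on the bat with its relief side up, the gate is pinned open, and the job was handed in at about 27 s of the 64 s allowed. `hand_in` gave no verdict.

- **Pin and gate:** I took the pin from its stand and swung the gate open by its blue tail. I lowered the pin into the hole until it met the bottom (13 N, at the expected height), then released it. The last pictures show the gate still held open by the pin.
- **Ejector:** I slid the red knob about 91 mm, until the force rose to 21 N and it stopped moving, so it was at its end stop. I then brought it back with the spring and released it. In the pictures it is back home.
- **Tile:** I lifted it across its width and lowered it slowly, with only a few newtons at contact. Its centre measures (0.4666, -0.2975), about 1 mm from my estimate of the bat's centre at (0.466, -0.297).
- **Bystanders:** the jar, cup, bowl and can look to be where they started, compared by eye in the top camera picture.

**Disagreements:** the scene camera put the bat's centre about 8 mm off in y from the top camera. The wrist view agreed with the top camera, so I used that. Some low-confidence network detections were wrong, such as the pin head reported at the knob, and I ignored them.

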